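# Turn the upside-down screw cup over and stand it mouth up in the parts tray

### The job

The box of this battery pack is about to be unscrewed: take the yellow screw cup that stands upside down on the bench, turn it over, and stand it upright, mouth up, flat on the floor of the large empty compartment of the red parts tray, ready to take the screws. Do not let the cup drop or fall over, and leave the two batteries, the drill and the crimping pliers where they are.

Things in the scene. Friction and masses are not known exactly. Their poses are not given: they have to be found in the camera images.
- cup: Yellow plastic cup, straight and round, no handle: 62 mm outside diameter, 100 mm long, wall 3 mm, closed bottom 4 mm thick; about 90 g. Origin at the centre of the open mouth (rim plane). z runs along the axis from mouth to bottom (outer face of the bottom at z = 100 mm): up at the start (mouth down on the bench), down when mouth up. It stays put when laid on its side.
- tray: Red open parts tray fixed to the bench, 170 mm (x) by 250 mm (y), 22 mm high, walls and floor 4 mm thick; origin at the centre of its underside, on the bench top. A divider 18 mm high at y = +45 mm splits it: the small compartment (+y) holds steel bolts, the large one (-y) is empty.
- tray_space (a point): Centre of the floor of the tray's large empty compartment, on the upper face of the floor, 4 mm above the bench. The compartment is 162 mm (x) by 164 mm (y) inside; axes parallel to the tray's.
- battery_a: Battery with green case and black top, red and blue terminal caps, 153 x 100 x 105 mm high, 4 kg, standing on the bench; origin at the centre of its underside. To be left alone.
- battery_b: Second battery, like battery_a. To be left alone.
- drill: Blue and black cordless drill lying on its side, about 260 mm (x, bit at +x) by 205 mm, 60 mm high; origin on the bench under the motor barrel, near its middle; the handle and its battery pack reach to y = -172 mm. To be left alone.
- crimper: Crimping pliers lying flat, blue handles (-x) and black head (+x), 230 mm by 85 mm, 20 mm high; origin on the bench near the middle. To be left alone.
Things that resemble listed ones, but are neither listed nor needed, are in the scene too. There is more than one size of the cup; the job needs the smallest.

How it is judged (in metres and radians):
At the end, for the whole second after the job is handed in: The cup stands mouth up (within 0.1 rad of upright) on the floor of the tray's large compartment, wholly between its walls (its axis within about 53 mm of the compartment's centre along each tray axis, its rim 94 to 105 mm above the compartment floor), at rest (angle between cup's own z axis and vertical above 3.04 rad and x of cup in the frame of tray_space between -0.053 and 0.053 m and y of cup in the frame of tray_space between -0.054 and 0.054 m and z of cup in the frame of tray_space between 0.094 and 0.105 m and linear speed of cup below 0.02 m/s and angular speed of cup below 0.2 rad/s); the robot touches nothing.
It fails at once if the cup is dropped or knocked over (falls freely, faster than 0.6 m/s with no finger on it) (linear speed of cup above 0.6 m/s and contact force between cup and the fingers below 0.05 N).
It fails at once if a battery, the drill or the crimping pliers moved by more than 25 mm (distance of any of battery_a, battery_b, drill, crimper from where it was at the start of the episode above 0.025 m).
It also fails if it takes over 64 s, if anything falls off the work surface, if the arm or the gripper's body presses on something with over 40 N, if the wrist force passes 120 N, or if a joint passes its speed limit or range.

### The arm

A 7-joint arm with a two-finger parallel gripper is mounted at the origin on the work surface. World frame = base frame: x ahead of the robot, y to its left, z up, the work surface at z = 0. Lengths are in mm, angles in rad, forces in N, time in s.
With the tool pointing down it reaches from about 400 to 875 mm from the base axis. Payload 4.4 kg.
Tool frame: the origin (TCP) lies at the very end of the fingers, on their centre line; the grasp point (between the pads) lies 19 mm behind it; y points along the fingers, z is the direction in which the jaws open and shut, and the axes are right-handed (so a half turn about y gives the same grasp; the last joint's range is limited). The gripper opens to 85 mm and grips with 20 to 120 N. Pads are 22 mm wide; open, the fingers measure 114 mm over their backs; the gripper's body (76 mm by 85 mm) begins 54 mm behind the grasp point. The pads swing forward as they close: fully open they stand 13 mm farther back than shut.
Start: joints at [-1.261, 0.628, 0.038, 1.517, -0.027, 0.996, -0.02], TCP at [238.538, 604.663, 231.313] pointing down, gripper open.
Joint ranges: [-3.06, 3.06], [-0.37, 2.12], [-1.25, 1.32], [0.18, 2.47], [-1.1, 4.24], [0.23, 1.98], [-2.94, 2.94]. Speed limits (rad/s): [2.57, 2.57, 3.14, 3.14, 3.14, 3.14, 3.14].

### API

Orientations are given as [roll, pitch, yaw] about the fixed x, y, z axes, in that order (R = Rz(yaw) Ry(pitch) Rx(roll)).
In Python, from cell import read_state, get_image, finish_job gives the robot as it stands. The module is installed in compiled form; this text tells all that it offers.
- The arm moves only by the tool servo_tool, never from a script. Its argument "increments" is a list of rows, each an object of numbers: "dx", "dy", "dz": the shift along the world's x, y, z in cm; "ax", "ay", "az": the turn, a rotation vector about the world's x, y, z in rad; "claw": the closure, from -1 (fully open) to 1 (shut). A call has 1 to 8 rows; each row is the pose to reach, as a shift and turn from the pose commanded when the call began; what a row does not reach only later rows make up. A row lasts 1/12 s, in which the tool goes at most 41.7 mm and 7.16 degrees, less where a joint would pass 70% of its speed; a pose out of reach is approached as far as the arm can. A call with a gripper value outside its range is refused whole. The fingers move at their own pace and stop on an object; the grip force is fixed at half the most. Time passes only in rows, so rows that repeat a pose let the fingers close. It gives the time, the measured TCP pose, the force and the opening at its end, in the units of the state.
- read_state(): the state, without advancing time (a new reading comes with each control period).
- get_image(name): name is "scene" or "top" or "wrist"; returns a dict with "color" (384x512x3 uint8, red, green, blue), "fov_y" (degrees; the focal length in pixels is half the picture's height over the tangent of half this angle, whatever the lens; pixels are square), "cx", "cy" (the principal point, pixels), "R" (3x3) and "t" (3): a world point X has camera coordinates R X + t. Camera axes: x right, y down, z forward; pixel columns grow to the right and rows downward; lengths in mm; the calibration is good to about 2 mm. A picture is of the moment at which its call begins. There is no depth.
- finish_job(): hands the job in, once; it reports no verdict.
The state is a dict: "clock": time; "qpos": joint angles; "qd": joint speeds; "tau": joint torques, N m; "eef_pos": TCP position; "tool_rot": TCP orientation; "force": force on the tool from outside, world axes, zero at the start; "torque": the same for the moment, N m; "width": finger opening in mm.
Only numpy, scipy, OpenCV 4.12 (cv2) and the standard library are available. Lean on these libraries where they do the work, as an engineer would, in place of code of your own. Each camera call takes 0.05 s, during which the arm holds its last target.

## Working session

There is one attempt and no reset: what is moved stays moved. The work goes in short steps, Python scripts to look and compute and a tool call to move; the robot and the scene stay as the last step left them, time stands still between calls to the robot, and variables do not carry over. Pictures are saved under pics/ and viewed, and the job is handed in when it is done.

Besides the shell and the picture viewer there is one more tool, called after ">>>" as name(argument=value, ...) on one line, values as JSON. servo_tool: Moves the arm, as the interface text tells. Its arguments: {"type":"object","properties":{"increments":{"type":"array","items":{"type":"object","properties":{"dx":{"type":"number"},"dy":{"type":"number"},"dz":{"type":"number"},"ax":{"type":"number"},"ay":{"type":"number"},"az":{"type":"number"},"claw":{"type":"number"}}}}},"required":["increments"]}

```bash
mkdir -p pics; python3 - <<'E'
from cell import read_state,get_image
import cv2,numpy as np
s=read_state()
for k,v in s.items(): print(k,np.round(v,3))
for n in ["scene","top","wrist"]:
    d=get_image(n); cv2.imwrite(f"pics/{n}0.png",d["color"][:,:,::-1]); print(n,d["fov_y"],d["cx"],d["cy"],np.round(d["R"],3).tolist(),np.round(d["t"],1))
E
```

```text
clock 0.0
qpos [-1.261  0.629  0.038  1.518 -0.027  0.996 -0.02 ]
qd [ 0.001  0.001  0.001 -0.001 -0.    -0.    -0.   ]
tau [ 0.0000e+00 -5.6341e+01  1.2260e+00 -1.9344e+01  1.1000e-02  1.1000e-02
  0.0000e+00]
eef_pos [238.291 604.086 230.401]
tool_rot [-1.573 -0.    -0.376]
force [ 0.089  0.898 -0.488]
torque [ 0.046 -0.007  0.029]
width 85.363
scene 54.97610307521588 256.4875403451521 198.6645382238638 [[0.383, 0.924, 0.013], [0.535, -0.21, -0.818], [-0.753, 0.32, -0.575]] [-231.5 -286.7 1915.6]
top 57.51525189886722 251.67903534161 184.64600344332814 [[-0.013, -1.0, -0.02], [-0.99, 0.016, -0.143], [0.144, 0.018, -0.989]] [  34.8  578.5 1007.3]
wrist 69.18163664449011 252.6308117264642 196.04066789192956 [[0.366, 0.931, -0.002], [0.884, -0.347, 0.313], [0.29, -0.116, -0.95]] [-649.9  -40.6  380. ]
```

View pics/scene0.png

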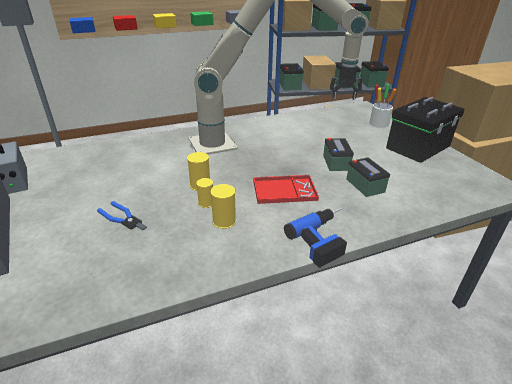

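View pics/top0.png

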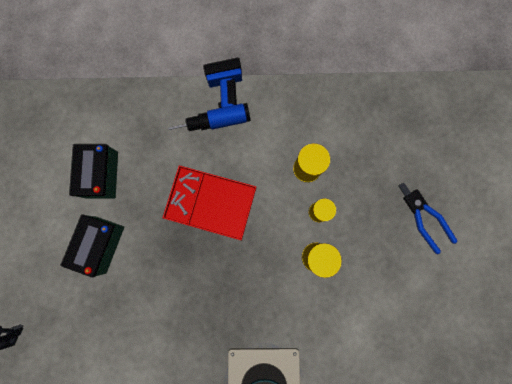

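View pics/wrist0.png

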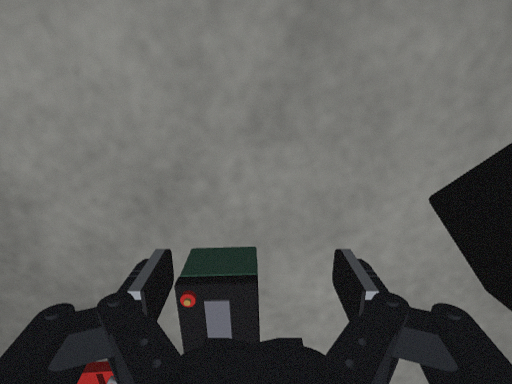

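The smallest cup is the middle one, at top (324,210) and scene (205,193), between two big ones at top (314,160) and (324,260). The tray is at top (210,203), with bolts on its left side.

```bash
cat > h.py <<'E'
import cv2,numpy as np
from cell import read_state,get_image
def f(d): return d["color"].shape[0]/2/np.tan(np.radians(d["fov_y"])/2)
def ray(d,u,v,z):
    R=np.array(d["R"]);t=np.array(d["t"]);c=-R.T@t
    r=R.T@np.array([(u-d["cx"])/f(d),(v-d["cy"])/f(d),1]); return c+r*(z-c[2])/r[2]
def proj(d,X):
    p=np.array(d["R"])@np.array(X,float)+np.array(d["t"]); return f(d)*p[0]/p[2]+d["cx"],f(d)*p[1]/p[2]+d["cy"]
def mask(d,lo,hi):
    h=cv2.cvtColor(d["color"],cv2.COLOR_RGB2HSV); return cv2.inRange(h,np.array(lo),np.array(hi))
def cnts(m,a=60):
    return [c for c in cv2.findContours(m,cv2.RETR_EXTERNAL,cv2.CHAIN_APPROX_NONE)[0] if cv2.contourArea(c)>a]
E
python3 - <<'E'
from h import *
d=get_image("top")
for lo,hi,n in [((22,150,180),(35,255,255),'ytop'),((22,100,60),(35,255,255),'yall'),((0,120,80),(8,255,255),'red')]:
    m=mask(d,lo,hi)
    for c in cnts(m):
        (u,v),r=cv2.minEnclosingCircle(c); print(n,round(u,1),round(v,1),round(r,1),cv2.contourArea(c))
        if n!='red':
            M=cv2.moments(c);print('   cen',M['m10']/M['m00'],M['m01']/M['m00'],[ray(d,u,v,z).round(1).tolist() for z in (100,140)], 'diam mm@100',2*r*1007/f(d)*.9)
        else:
            b=cv2.boxPoints(cv2.minAreaRect(c)); print(b.round(1).tolist()); P=[ray(d,*p,22) for p in b]; print(np.round(P,1).tolist(),np.mean(P,0), [np.linalg.norm(P[i]-P[i-1]).round(1) for i in range(4)])
s=get_image("scene")
m=mask(s,(22,100,60),(35,255,255))
for c in cnts(m): print('scene',cv2.boundingRect(c),cv2.contourArea(c))
o=cv2.resize(d["color"][120:310,140:480,::-1],None,fx=2.3,fy=2.3,interpolation=cv2.INTER_CUBIC);cv2.imwrite("pics/topz.png",o)
o=cv2.resize(s["color"][130:250,160:340,::-1],None,fx=4,fy=4,interpolation=cv2.INTER_CUBIC);cv2.imwrite("pics/scz.png",o)
E
```

```text
ytop 324.5 260.0 16.8 821.5
   cen 324.23108135524444 260.1002231689998 [[359.1, -171.1, 100.0], [361.9, -163.8, 140.0]] diam mm@100 86.88750292829054
ytop 324.5 209.2 11.2 354.5
   cen 324.420780441937 209.42924306535022 [[497.9, -177.2, 100.0], [495.1, -169.7, 140.0]] diam mm@100 57.9868409666767
ytop 313.5 158.8 15.8 724.0
   cen 313.5939226519337 158.65032228360957 [[642.3, -152.2, 100.0], [633.5, -145.6, 140.0]] diam mm@100 81.8041718989598
yall 321.2 259.1 20.4 1055.0
   cen 321.7165876777251 259.0725118483412 [[361.7, -162.1, 100.0], [364.4, -155.2, 140.0]] diam mm@100 105.86613314360353
yall 321.9 210.2 14.1 489.0
   cen 322.1755282890252 210.17961826857533 [[495.3, -169.6, 100.0], [492.5, -162.4, 140.0]] diam mm@100 73.24958165027176
yall 310.6 162.4 20.6 1024.0
   cen 311.10807291666663 162.19449869791666 [[631.7, -143.2, 100.0], [623.4, -137.1, 140.0]] diam mm@100 106.87177020880898
red 208.7 202.1 49.0 4469.0
[[161.6999969482422, 218.0], [176.89999389648438, 163.8000030517578], [256.3999938964844, 186.0], [241.1999969482422, 240.3000030517578]]
[[484.0, 300.8, 22.0], [650.9, 257.5, 22.0], [577.3, 12.3, 22.0], [414.2, 60.2, 22.0]] [531.63513823 157.67132412  22.        ] [np.float64(250.5), np.float64(172.4), np.float64(256.0), np.float64(170.0)]
scene (187, 152, 49, 76) 1861.5
scene (153, 13, 24, 16) 295.0
```

View pics/topz.png

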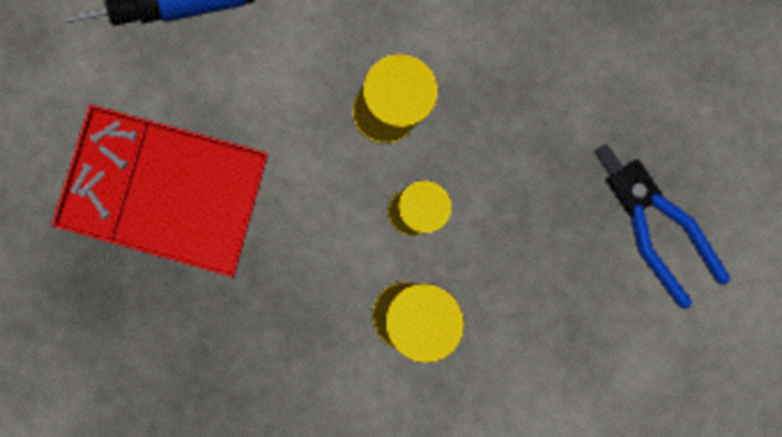

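View pics/scz.png

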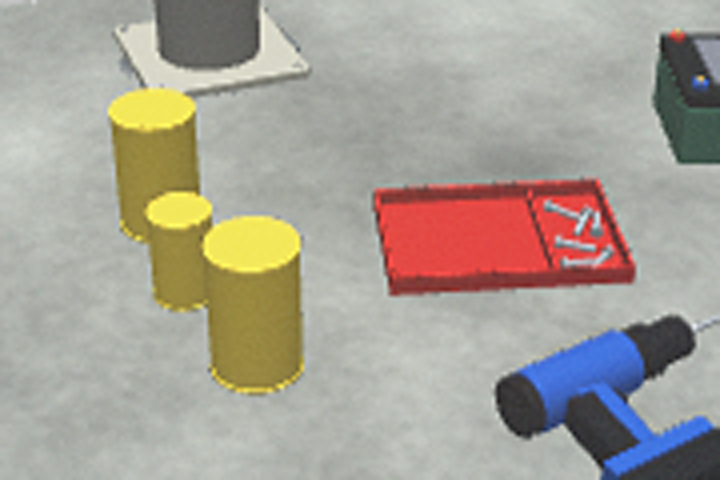

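>>> servo_tool(increments=[{"dx":2,"dy":-3,"dz":0.5},{"dx":4.5,"dy":-6,"dz":1},{"dx":7.5,"dy":-9,"dz":1.5},{"dx":10.5,"dy":-12,"dz":2},{"dx":13.5,"dy":-15,"dz":2.5},{"dx":16.5,"dy":-18,"dz":3},{"dx":19,"dy":-21,"dz":3},{"dx":21,"dy":-23,"dz":3}])

```text
invalid input at $.increments[0]: expected keys dx, dy, dz, ax, ay, az, claw
```

```bash
cat > lg.py <<'E'
from h import *
import json
s=read_state(); r={k:np.round(s[k],4).tolist() for k in s}
open("log.jsonl","a").write(json.dumps(r)+"\n")
for k in ("clock","qpos","eef_pos","tool_rot","force","width"): print(k,r[k])
E
python3 lg.py
```

```text
clock 0.25
qpos [-1.2608, 0.6289, 0.0385, 1.5178, -0.027, 0.9963, -0.02]
eef_pos [238.449, 604.4073, 230.8703]
tool_rot [-1.5717, 0.0, -0.3758]
force [-0.0618, 1.0911, -0.6262]
width 85.1917
```

>>> servo_tool(increments=[{"dx":0,"dy":-4,"az":0.1},{"dx":0,"dy":-8,"az":0.2},{"dx":0,"dy":-12,"az":0.3},{"dx":0,"dy":-16,"az":0.38},{"dx":0,"dy":-20,"az":0.38},{"dx":0,"dy":-24,"az":0.38},{"dx":0,"dy":-27,"az":0.38},{"dx":0,"dy":-29,"az":0.38}])

```text
invalid input at $.increments[0]: expected keys dx, dy, dz, ax, ay, az, claw
```

```bash
python3 lg.py
```

```text
clock 0.25
qpos [-1.2608, 0.6289, 0.0385, 1.5178, -0.027, 0.9963, -0.02]
eef_pos [238.449, 604.4073, 230.8703]
tool_rot [-1.5717, 0.0, -0.3758]
force [-0.0618, 1.0911, -0.6262]
width 85.1917
```

All keys are needed in every row.

>>> servo_tool(increments=[{"dx":2,"dy":-3,"dz":0.5,"ax":0,"ay":0,"az":0,"claw":-1},{"dx":4.5,"dy":-6,"dz":1,"ax":0,"ay":0,"az":0,"claw":-1},{"dx":7.5,"dy":-9,"dz":1.5,"ax":0,"ay":0,"az":0,"claw":-1},{"dx":10.5,"dy":-12,"dz":2,"ax":0,"ay":0,"az":0,"claw":-1},{"dx":13.5,"dy":-15,"dz":2.5,"ax":0,"ay":0,"az":0,"claw":-1},{"dx":16.5,"dy":-18,"dz":3,"ax":0,"ay":0,"az":0,"claw":-1},{"dx":19,"dy":-21,"dz":3,"ax":0,"ay":0,"az":0,"claw":-1},{"dx":21,"dy":-23,"dz":3,"ax":0,"ay":0,"az":0,"claw":-1}])

```text
clock: 0.92
eef_pos: [451.4, 370.6, 261.9]
tool_rot: [-1.571, -0.002, -0.38]
force: [-0.2, -0.3, -0.3]
width: 85.3
```

```bash
python3 lg.py
```

```text
clock 0.9167
qpos [-0.7723, 0.4996, 0.0546, 1.6716, -0.029, 0.9708, 0.4832]
eef_pos [451.4399, 370.6119, 261.8695]
tool_rot [-1.5714, -0.0022, -0.3796]
force [-0.1905, -0.2841, -0.2921]
width 85.2898
```

>>> servo_tool(increments=[{"dx":0,"dy":-4,"dz":0,"ax":0,"ay":0,"az":0.1,"claw":-1},{"dx":0,"dy":-8,"dz":0,"ax":0,"ay":0,"az":0.2,"claw":-1},{"dx":0,"dy":-12,"dz":0,"ax":0,"ay":0,"az":0.3,"claw":-1},{"dx":0,"dy":-16,"dz":0,"ax":0,"ay":0,"az":0.38,"claw":-1},{"dx":0,"dy":-20,"dz":0,"ax":0,"ay":0,"az":0.38,"claw":-1},{"dx":0,"dy":-24,"dz":0,"ax":0,"ay":0,"az":0.38,"claw":-1},{"dx":0,"dy":-27,"dz":0,"ax":0,"ay":0,"az":0.38,"claw":-1},{"dx":0,"dy":-29,"dz":0,"ax":0,"ay":0,"az":0.38,"claw":-1}])

```text
clock: 1.58
eef_pos: [448.1, 80.6, 261.5]
tool_rot: [-1.572, 0.0, -0.0]
force: [0.7, -0.7, -0.1]
width: 85.7
```

```bash
python3 lg.py
```

```text
clock 1.5833
qpos [-0.2408, 0.3121, 0.0001, 1.996, 0.0017, 0.834, 1.3288]
eef_pos [448.1234, 80.6484, 261.4819]
tool_rot [-1.5722, 0.0001, -0.0001]
force [0.6616, -0.7325, -0.1082]
width 85.7447
```

```bash
cat > kin.py <<'E'
import numpy as np,json
from scipy.spatial.transform import Rotation as Ro
from scipy.optimize import least_squares
LO=np.array([-3.06,-.37,-1.25,.18,-1.1,.23,-2.94]);HI=np.array([3.06,2.12,1.32,2.47,4.24,1.98,2.94])
rz=lambda a:Ro.from_euler('z',a).as_matrix(); ry=lambda a:Ro.from_euler('y',a).as_matrix()
def fk(q,p,full=False):
    H,A,B,L,e1,e2=p   # e1 elbow offset upper, e2 wrist offset
    R=rz(-q[0])@ry(q[1]);x=np.array([0,0,H]); sh=x
    R=R@rz(-q[2]); x=x+R@[e1,0,A]; el=x
    R=R@ry(q[3])@rz(-q[4]); x=x+R@[-e2,0,B]; wr=x
    R=R@ry(q[5])@rz(-q[6]); x=x+R@[0,0,L]
    T=np.column_stack([np.cross(R[:,2],R[:,0]),R[:,2],R[:,0]]) # tool x=y×z ; y=finger dir ; z=jaw
    return (x,T,el,wr) if full else (x,T)
def load(): return [json.loads(l) for l in open('log.jsonl')]
def fit(p0=(330,480,390,220,0,0),free=6,reg=0.01):
    D=load()
    def res(p):
        P=np.r_[p,p0[len(p):]]
        return np.concatenate([fk(d['qpos'],P)[0]-d['eef_pos'] for d in D]+[reg*(p-np.array(p0[:len(p)]))])
    s=least_squares(res,p0[:free]); return s.x,s.fun
E
python3 - <<'E'
from kin import *
for p0,fr in [((330,480,390,220,0,0),4),((330,480,390,220,0,0),6),((346,550,300,220,45,45),6)]:
    p,r=fit(p0,fr); print(p.round(1),np.abs(r).max().round(2),r[:9].round(1))
d=load()[-1]; 
x,T=fk(d['qpos'],np.r_[p]);print(T.round(3));print(Ro.from_euler('xyz',d['tool_rot']).as_matrix().round(3))
E
```

```text
[738.6 526.  403.1 711.4] 28.02 [-26.5   6.7   2.4 -26.5   6.7   2.4 -16.5  20.3  -0.3]
[ 959.8  299.9  709.6  159.8  122.4 -419. ] 26.22 [-22.1   0.6   2.1 -22.1   0.6   2.1  -0.2  25.5  -3.4]
[ 965.3  302.3  706.4  173.   121.3 -414.9] 26.23 [-22.1   0.6   2.1 -22.1   0.6   2.1  -0.4  25.4  -3.4]
[[-1.    -0.    -0.   ]
 [ 0.    -0.001 -1.   ]
 [ 0.    -1.     0.001]]
[[ 1.    -0.     0.   ]
 [-0.    -0.001  1.   ]
 [-0.    -1.    -0.001]]
```

```bash
cat > kin.py <<'E'
import numpy as np,json
from scipy.spatial.transform import Rotation as Ro
from scipy.optimize import least_squares
LO=np.array([-3.06,-.37,-1.25,.18,-1.1,.23,-2.94]);HI=np.array([3.06,2.12,1.32,2.47,4.24,1.98,2.94])
rz=lambda a:Ro.from_euler('z',a).as_matrix(); ry=lambda a:Ro.from_euler('y',a).as_matrix()
def fk(q,p,full=False):
    H,A,B,L,e1,e2,s1,s2=p
    R=rz(-q[0])@ry(q[1]);x=np.array([0,0,H])
    R=R@rz(-q[2]); x=x+R@[e1,s1,A]; el=x
    R=R@ry(q[3])@rz(-q[4]); x=x+R@[-e2,s2,B]; wr=x
    R=R@ry(q[5])@rz(-q[6]); x=x+R@[0,0,L]
    T=np.column_stack([np.cross(R[:,2],-R[:,0]),R[:,2],-R[:,0]])
    return (x,T,el,wr) if full else (x,T)
def load(): return [json.loads(l) for l in open('log.jsonl')]
P0=(285,421,314,250,0,0,-14,-14)
def fit(p0=P0,reg=0.003):
    D=load()
    def res(p):
        return np.concatenate([fk(d['qpos'],p)[0]-d['eef_pos'] for d in D]+[reg*(p-np.array(p0))])
    s=least_squares(res,p0); return s.x,s.fun
E
python3 - <<'E'
from kin import *
for p0 in [P0,(330,550,390,250,0,0,-14,-14)]:
  for g in (.003,.03):
    p,r=fit(p0,g); print(p.round(1),r[:12].round(1))
E
```

```text
[281.  555.8 388.2 280.9   2.   -8.  -21.7  -6.4] [ 0.1 -0.  -0.   0.1 -0.  -0.  -0.   0.   0.  -0.   0.1 -0. ]
[274.7 550.5 393.7 260.2   4.3 -14.7 -16.3 -11.6] [ 0.  -0.3  0.   0.  -0.3  0.   0.2  0.1 -0.1  0.2  0.3  0. ]
[299.5 555.9 388.2 299.6   1.9  -7.9 -20.3  -7.7] [ 0.1 -0.  -0.   0.1 -0.  -0.  -0.  -0.   0.  -0.   0.1  0. ]
[300.8 549.1 397.5 278.9   4.8 -19.3 -12.9 -15. ] [ 0.  -0.2  0.1  0.  -0.2  0.1  0.3  0.2 -0.1 -0.2  0.2  0. ]
```

```bash
cat >> kin.py <<'E'
def ik(x,T,p,q0,w=0.02):
    qr=np.array(q0)
    def res(q):
        X,M=fk(q,p); return np.r_[(X-x)/10, 30*Ro.from_matrix(M@T.T).as_rotvec(), w*(q-qr)]
    s=least_squares(res,np.clip(qr,LO+.01,HI-.01),bounds=(LO,HI)); X,M=fk(s.x,p)
    return s.x,np.linalg.norm(X-x),np.linalg.norm(Ro.from_matrix(M@T.T).as_rotvec())
def toolR(az,el,roll):
    # finger dir azimuth az, elevation el; roll 0: jaw horizontal
    d=np.array([np.cos(az)*np.cos(el),np.sin(az)*np.cos(el),np.sin(el)]); j=np.array([-np.sin(az),np.cos(az),0])
    T=np.column_stack([np.cross(d,j),d,j]); return Ro.from_rotvec(d*roll).as_matrix()@T
E
python3 - <<'E'
from kin import *
p,_=fit()
q=load()[-1]['qpos']
rng=np.random.default_rng(0)
for deg in (-60,-75,-90,-105,-120,0,-30):
  az=np.radians(deg)
  for roll in (0,np.pi):
    T=toolR(az,0,roll); g=np.array([498,-177,50.])+19*T[:,1]
    best=None
    for k in range(25):
      q0=np.array(q) if k==0 else rng.uniform(LO,HI)
      q0[2]*=.4
      qs,e,a=ik(g,T,p,q0,.005)
      if e<2 and a<.02:
        m=np.min(np.minimum(qs-LO,HI-qs)); 
        if best is None or m>best[0]: best=(m,qs)
    if best is None: print(deg,roll,'none'); continue
    x,T2,el,wr=fk(best[1],p,True); print(deg,round(roll,2),round(best[0],2),best[1].round(2),el.round(),wr.round())
E
```

```text
-60 0 0.2 [-0.5   1.44  0.35  2.27  1.83  1.32 -2.17] [493. 244. 362.] [367.  50.  50.]
-60 3.14 0.2 [-0.5   1.44  0.36  2.27  1.83  1.31  0.97] [493. 245. 361.] [367.  50.  50.]
-75 0 0.36 [-0.65  1.46  0.54  2.11  1.45  0.96 -1.86] [450. 318. 353.] [430.  76.  50.]
-75 3.14 0.36 [-0.7   1.49  0.61  2.11  1.43  0.88  1.29] [437. 340. 335.] [430.  76.  50.]
-90 0 0.53 [-0.67  1.47  0.63  1.94  1.    0.92 -1.42] [445. 327. 349.] [498.  85.  50.]
-90 3.14 0.53 [-0.72  1.51  0.71  1.94  0.93  0.84  1.79] [430. 351. 325.] [498.  85.  50.]
-105 0 0.71 [-0.53  1.41  0.53  1.76  0.8   1.18 -1.22] [481. 260. 381.] [566.  76.  50.]
-105 3.14 0.71 [-0.51  1.39  0.49  1.76  0.83  1.21  1.9 ] [486. 247. 389.] [566.  76.  50.]
-120 0 0.66 [-0.5   1.46  0.65  1.59  0.51  1.32 -0.96] [492. 250. 353.] [629.  50.  50.]
-120 3.14 0.64 [-0.49  1.45  0.61  1.59  0.53  1.34  2.15] [495. 241. 360.] [629.  50.  50.]
0 0 0.06 [ 1.09  1.58 -0.55  2.41  4.    1.61 -0.6 ] [ 243. -500.  265.] [ 236. -177.   50.]
0 3.14 0.06 [ 0.96  1.52 -0.4   2.41  4.    1.76  2.41] [ 303. -466.  301.] [ 236. -177.   50.]
-30 0 0.0 [-0.46  1.73  0.6   2.47  2.29  1.76 -2.74] [502. 226. 204.] [272. -46.  48.]
-30 3.14 0.0 [ 1.11  2.12 -1.15  2.46  3.86  1.91 -2.94] [ 198. -419.  -27.] [271. -46.  52.]
```

```bash
python3 - <<'E'
from h import *; from kin import *
p,_=fit(); q=load()[-1]['qpos']; x,T,el,wr=fk(q,p,True); print(x.round(),el.round(),wr.round())
s=get_image("scene"); 
for n,X in (('tcp',x),('wr',wr),('el',el)): print(n,np.round(proj(s,X),1),'px/mm',(f(s)/(np.array(s["R"])@X+s["t"])[2]).round(4))
im=s["color"][:,:,::-1]; u,v=map(int,proj(s,wr)); y0=max(0,v-70);x0=u-90
cv2.imwrite("pics/arm1.png",cv2.resize(im[y0:y0+150,x0:x0+190],None,fx=4,fy=4,interpolation=cv2.INTER_CUBIC)); print(x0,y0)
d=get_image("top")
for nm,lo,hi in (('blue',(105,120,60),(125,255,255)),):
  for c in cnts(mask(d,lo,hi),30):
    P=np.array([ray(d,*pt[0],15) for pt in c]); print(nm,P.min(0).round(),P.max(0).round())
for u,v in ((401,185),(405,183),(411,190),(437,251),(455,241)): print(u,v,ray(d,u,v,15).round())
E
```

```text
[448.  81. 261.] [173.  20. 809.] [448.  81. 542.]
tcp [261.1 128.1] px/mm 0.2538
wr [262.8  53.7] px/mm 0.2855
el [218.7 -40.7] px/mm 0.2781
172 0
blue [444. 469.  15.] [463. 488.  15.]
blue [ 369. -529.   15.] [ 501. -463.   15.]
blue [ 401. -579.   15.] [ 515. -490.   15.]
blue [766.  42.  15.] [965. 170.  15.]
401 185 [ 574. -429.   15.]
405 183 [ 580. -441.   15.]
411 190 [ 559. -458.   15.]
437 251 [ 375. -520.   15.]
455 241 [ 404. -575.   15.]
```

View pics/arm1.png

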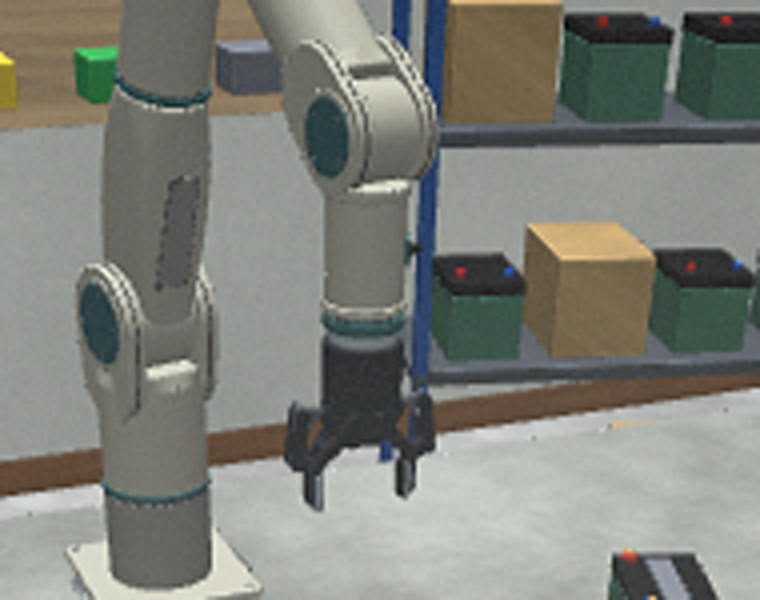

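Wrist sits further behind the TCP than my fit assumes, because H and L are coupled while the tool points down. I'll add a small tilt during the transit to separate them.

>>> servo_tool(increments=[{"dx":0.5,"dy":-3,"dz":0,"ax":-0.1,"ay":0,"az":0,"claw":-1},{"dx":1,"dy":-6,"dz":0,"ax":-0.2,"ay":0,"az":0,"claw":-1},{"dx":2,"dy":-9,"dz":0,"ax":-0.3,"ay":0,"az":0,"claw":-1},{"dx":2.5,"dy":-12,"dz":0,"ax":-0.4,"ay":0,"az":0,"claw":-1},{"dx":3,"dy":-14,"dz":0,"ax":-0.5,"ay":0,"az":0,"claw":-1},{"dx":3,"dy":-14,"dz":0,"ax":-0.5,"ay":0,"az":0,"claw":-1}])

```text
clock: 2.18
eef_pos: [478.9, -54.2, 260.0]
tool_rot: [-2.075, 0.004, 0.007]
force: [-0.2, 1.2, -0.5]
width: 85.2
```

```bash
python3 lg.py; python3 - <<'E'
from kin import *
for g in (.003,.03):
    p,r=fit(P0,g); print(p.round(1),r[:15].round(1))
d=load()[-1];print(fk(d['qpos'],p)[1].round(3));print(Ro.from_euler('xyz',d['tool_rot']).as_matrix().round(3))
E
```

```text
clock 2.1833
qpos [-0.4452, 0.433, 0.2151, 1.9689, 0.4997, 0.9416, 0.9978]
eef_pos [478.9481, -54.2382, 259.9699]
tool_rot [-2.0746, 0.0041, 0.0069]
force [-0.2152, 1.1674, -0.462]
width 85.2088
[346.2 547.9 397.8 321.8   5.9 -20.4 -27.   -0.9] [ 0.1 -0.2 -0.   0.1 -0.2 -0.   0.6  0.3 -0.1 -0.   0.2 -0.2 -0.4  0.1
  0.4]
[ 3.481e+02  5.451e+02  4.009e+02  3.145e+02  8.000e+00 -2.550e+01
 -2.760e+01 -2.000e-01] [ 0.1 -0.3 -0.1  0.1 -0.3 -0.1  0.7  0.3 -0.1 -0.1  0.2  0.1 -0.3  0.3
  0.2]
[[ 1.    -0.    -0.008]
 [ 0.007 -0.483  0.876]
 [-0.004 -0.876 -0.483]]
[[ 1.    -0.    -0.008]
 [ 0.007 -0.483  0.876]
 [-0.004 -0.876 -0.483]]
```

>>> servo_tool(increments=[{"dx":0.5,"dy":-3,"dz":0,"ax":0.1,"ay":0,"az":0,"claw":-1},{"dx":1,"dy":-6,"dz":0,"ax":0.2,"ay":0,"az":0,"claw":-1},{"dx":1.5,"dy":-8.5,"dz":0,"ax":0.3,"ay":0,"az":0,"claw":-1},{"dx":1.8,"dy":-10.5,"dz":0,"ax":0.4,"ay":0,"az":0,"claw":-1},{"dx":1.8,"dy":-11.7,"dz":0,"ax":0.5,"ay":0,"az":0,"claw":-1},{"dx":1.8,"dy":-11.7,"dz":-1,"ax":0.5,"ay":0,"az":0,"claw":-1}])

```text
clock: 2.68
eef_pos: [496.7, -184.5, 253.9]
tool_rot: [-1.572, -0.008, -0.015]
force: [0.1, -1.5, 0.4]
width: 85.7
```

```bash
python3 lg.py; python3 - <<'E'
from h import *
d=get_image("wrist"); cv2.imwrite("pics/w1.png",d["color"][:,:,::-1])
m=mask(d,(22,100,60),(35,255,255))
for c in cnts(m): (u,v),r=cv2.minEnclosingCircle(c); print(u,v,r,ray(d,u,v,100).round(1),cv2.contourArea(c))
E
```

```text
clock 2.6833
qpos [0.2814, 0.4248, 0.0311, 1.832, -0.0177, 0.8767, 1.8772]
eef_pos [496.6789, -184.5153, 253.9123]
tool_rot [-1.5724, -0.0081, -0.0146]
force [0.0796, -1.5122, 0.4315]
width 85.7035
283.1338806152344 279.4685974121094 58.210670471191406 [ 625.1 -147.4  100. ] 6837.5
260.3485412597656 173.62030029296875 33.70233154296875 [ 489.2 -175.2  100. ] 2882.0
277.0 35.875 59.9251823425293 [ 356.7 -159.   100. ] 8299.5
```

View pics/w1.png

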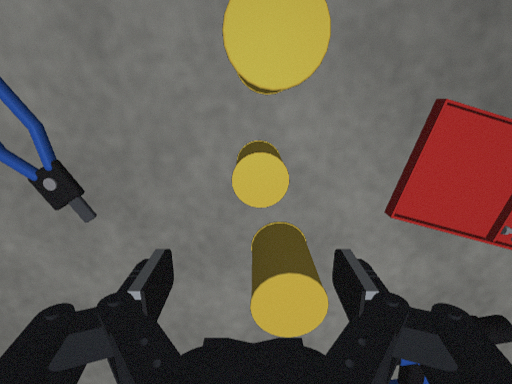

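The wrist view shows the small cup's top at (260,180), with big cups at (277,36) and (289,305). The tray is at right and the crimper at left.

```bash
python3 - <<'E'
from h import *; from kin import *
d=get_image("wrist")
for c in cnts(mask(d,(22,150,180),(35,255,255))):
    (u,v),r=cv2.minEnclosingCircle(c); X=ray(d,u,v,100); R=np.array(d["R"]);z=(R@X+d["t"])[2]; print(u,v,r,X.round(1),'D',2*r*z/f(d))
s=read_state(); print(s['eef_pos'])
p,r=fit(P0,.01); print(p.round(1))
rng=np.random.default_rng(0); q=load()[-1]['qpos']; qt=load()[-2]['qpos']
for C in ((575,-345),(560,-320)):
 for deg in (-60,-65,-70,-75,-90):
  for roll in (0,np.pi):
    T=toolR(np.radians(deg),-.05,roll); g=np.array([*C,50.])+19*T[:,1]
    best=None
    for k in range(16):
      q0=np.array(qt) if k==0 else rng.uniform(LO,HI)
      q0[2]*=.3
      qs,e,a=ik(g,T,p,q0,.005)
      if e<2 and a<.02:
        m=np.min(np.minimum(qs-LO,HI-qs)); 
        if best is None or m>best[0]: best=(m,qs)
    if best is None: print(C,deg,roll,'none'); continue
    x,T2,el,wr=fk(best[1],p,True); print(C,deg,round(roll,2),round(best[0],2),best[1].round(2),el.round(),wr.round())
E
```

```text
283.5 309.0 38.707332611083984 [ 663.9 -139.8  100. ] D 99.023437586669
254.9017791748047 183.0 28.53972053527832 [ 496.5 -175.4  100. ] D 62.234353740851844
270.6333312988281 34.23259735107422 57.04633712768555 [ 353.3 -160.   100. ] D 105.93612999558171
[ 495.50502356 -174.56534353  250.71613538]
[345.1 548.8 395.8 324.8   5.8 -18.  -27.3  -0.6]
(575, -345) -60 0 0.4 [-0.37  1.58  0.57  2.07  2.04  1.12 -2.23] [520. 177. 350.] [422. -80.  65.]
(575, -345) -60 3.14 0.4 [-0.38  1.58  0.57  2.07  2.04  1.12  0.91] [520. 178. 349.] [422. -80.  65.]
(575, -345) -65 0 0.43 [-0.52  1.69  0.75  2.02  1.91  0.82 -2.24] [486. 251. 296.] [446. -68.  65.]
(575, -345) -65 3.14 0.45 [-0.41  1.57  0.59  2.02  1.91  1.02  1.02] [515. 193. 355.] [446. -68.  65.]
(575, -345) -70 0 0.51 [-0.23  1.43  0.33  1.96  1.84  1.26 -1.88] [535.  95. 425.] [471. -58.  65.]
(575, -345) -70 3.14 0.51 [-0.44  1.57  0.61  1.96  1.76  0.93  1.14] [508. 209. 355.] [471. -58.  65.]
(575, -345) -75 0 0.57 [-0.29  1.45  0.4   1.9   1.69  1.14 -1.8 ] [529. 131. 416.] [496. -50.  65.]
(575, -345) -75 3.14 0.57 [-0.42  1.
[... 597 characters left out ...]
14 0.41 [-0.31  1.48  0.38  2.06  1.9   1.24  1.1 ] [528. 143. 401.] [431. -43.  65.]
(560, -320) -70 0 0.47 [-0.42  1.52  0.51  2.    1.74  1.04 -1.98] [510. 202. 380.] [456. -33.  65.]
(560, -320) -70 3.14 0.47 [-0.43  1.53  0.52  2.    1.74  1.02  1.16] [509. 206. 377.] [456. -33.  65.]
(560, -320) -75 0 0.53 [-0.4   1.49  0.47  1.94  1.62  1.05 -1.84] [514. 188. 398.] [481. -25.  65.]
(560, -320) -75 3.14 0.53 [-0.35  1.46  0.4   1.94  1.64  1.12  1.32] [521. 162. 412.] [481. -25.  65.]
(560, -320) -90 0 0.69 [-0.31  1.43  0.37  1.73  1.3   1.17 -1.47] [525. 139. 429.] [560. -15.  65.]
(560, -320) -90 3.14 0.71 [-0.29  1.41  0.33  1.73  1.32  1.2   1.66] [527. 127. 434.] [560. -15.  65.]
```

>>> servo_tool(increments=[{"dx":0.1,"dy":-0.3,"dz":-2,"ax":0,"ay":0,"az":0,"claw":-1},{"dx":0.1,"dy":-0.3,"dz":-5,"ax":0,"ay":0,"az":0,"claw":-1},{"dx":0.1,"dy":-0.3,"dz":-8,"ax":0,"ay":0,"az":0,"claw":-1},{"dx":0.1,"dy":-0.3,"dz":-11,"ax":0,"ay":0,"az":0,"claw":-1},{"dx":0.1,"dy":-0.3,"dz":-13.5,"ax":0,"ay":0,"az":0,"claw":-1},{"dx":0.1,"dy":-0.3,"dz":-16,"ax":0,"ay":0,"az":0,"claw":-1},{"dx":0.1,"dy":-0.3,"dz":-18,"ax":0,"ay":0,"az":0,"claw":-1},{"dx":0.1,"dy":-0.3,"dz":-19.5,"ax":0,"ay":0,"az":0,"claw":-1}])

```text
clock: 3.45
eef_pos: [498.1, -171.0, 54.9]
tool_rot: [-1.569, 0.001, 0.01]
force: [0.1, -0.1, 1.3]
width: 85.0
```

>>> servo_tool(increments=[{"dx":0,"dy":0,"dz":-0.5,"ax":0,"ay":0,"az":0,"claw":-1},{"dx":0,"dy":0,"dz":-0.5,"ax":0,"ay":0,"az":0,"claw":1},{"dx":0,"dy":0,"dz":-0.5,"ax":0,"ay":0,"az":0,"claw":1},{"dx":0,"dy":0,"dz":-0.5,"ax":0,"ay":0,"az":0,"claw":1},{"dx":0,"dy":0,"dz":-0.5,"ax":0,"ay":0,"az":0,"claw":1},{"dx":0,"dy":0,"dz":-0.5,"ax":0,"ay":0,"az":0,"claw":1}])

```text
clock: 3.95
eef_pos: [498.7, -174.9, 52.6]
tool_rot: [-1.571, -0.003, 0.005]
force: [0.6, 2.1, 5.1]
width: 61.2
```

>>> servo_tool(increments=[{"dx":0,"dy":0,"dz":1.5,"ax":0,"ay":0,"az":0,"claw":1},{"dx":0,"dy":0,"dz":3,"ax":0,"ay":0,"az":0,"claw":1},{"dx":1,"dy":-2,"dz":3.5,"ax":0,"ay":0,"az":0,"claw":1},{"dx":2.3,"dy":-5,"dz":3.5,"ax":0,"ay":0,"az":0,"claw":1},{"dx":3.6,"dy":-8,"dz":3.5,"ax":0,"ay":0,"az":0,"claw":1},{"dx":4.9,"dy":-11,"dz":3.5,"ax":0,"ay":0,"az":0,"claw":1},{"dx":6.2,"dy":-14,"dz":3.5,"ax":0,"ay":0,"az":0,"claw":1},{"dx":7.5,"dy":-16.5,"dz":3.5,"ax":0,"ay":0,"az":0,"claw":1}])

```text
clock: 4.62
eef_pos: [572.4, -343.4, 86.9]
tool_rot: [-1.572, -0.0, 0.002]
force: [0.5, -0.1, -1.2]
width: 60.6
```

>>> servo_tool(increments=[{"dx":0,"dy":0,"dz":-0.5,"ax":0,"ay":0,"az":0,"claw":1},{"dx":0,"dy":0,"dz":-1.2,"ax":0,"ay":0,"az":0,"claw":1},{"dx":0,"dy":0,"dz":-2,"ax":0,"ay":0,"az":0,"claw":1},{"dx":0,"dy":0,"dz":-2.6,"ax":0,"ay":0,"az":0,"claw":1},{"dx":0,"dy":0,"dz":-3.1,"ax":0,"ay":0,"az":0,"claw":1},{"dx":0,"dy":0,"dz":-3.4,"ax":0,"ay":0,"az":0,"claw":1},{"dx":0,"dy":0,"dz":-3.5,"ax":0,"ay":0,"az":0,"claw":1},{"dx":0,"dy":0,"dz":-3.5,"ax":0,"ay":0,"az":0,"claw":1}])

```text
clock: 5.28
eef_pos: [572.1, -338.6, 52.7]
tool_rot: [-1.569, 0.002, 0.005]
force: [-3.6, 2.6, 9.1]
width: 61.2
```

```bash
python3 lg.py
```

```text
clock 5.2833
qpos [0.4975, 0.8627, -0.0086, 1.599, 0.009, 0.6822, 2.0612]
eef_pos [572.0539, -338.5643, 52.7172]
tool_rot [-1.569, 0.0015, 0.0055]
force [-3.5623, 2.5538, 9.0851]
width 61.2466
```

>>> servo_tool(increments=[{"dx":0,"dy":0,"dz":0,"ax":0,"ay":0,"az":0,"claw":-1},{"dx":0,"dy":0,"dz":0,"ax":0,"ay":0,"az":0,"claw":-1},{"dx":0,"dy":0,"dz":0,"ax":0,"ay":0,"az":0,"claw":-1},{"dx":0,"dy":0,"dz":0,"ax":0,"ay":0,"az":0,"claw":-1}])

```text
clock: 5.62
eef_pos: [572.6, -340.2, 51.2]
tool_rot: [-1.571, 0.0, 0.004]
force: [-0.1, 0.9, 0.4]
width: 85.4
```

>>> servo_tool(increments=[{"dx":0,"dy":0,"dz":1,"ax":0,"ay":0,"az":0,"claw":-1},{"dx":0,"dy":0,"dz":3.5,"ax":0,"ay":0,"az":0,"claw":-1},{"dx":0,"dy":0,"dz":6.5,"ax":0,"ay":0,"az":0,"claw":-1},{"dx":0,"dy":0,"dz":9.5,"ax":0,"ay":0,"az":0,"claw":-1},{"dx":0,"dy":0,"dz":12.5,"ax":0,"ay":0,"az":0,"claw":-1},{"dx":0,"dy":0,"dz":15,"ax":0,"ay":0,"az":0,"claw":-1},{"dx":0,"dy":0,"dz":17,"ax":0,"ay":0,"az":0,"claw":-1},{"dx":0,"dy":0,"dz":18,"ax":0,"ay":0,"az":0,"claw":-1}])

```text
clock: 6.28
eef_pos: [573.8, -341.2, 235.4]
tool_rot: [-1.574, -0.005, 0.004]
force: [0.5, 0.3, 0.8]
width: 85.2
```

```bash
python3 lg.py; cat > rel.py <<'E'
from kin import *; import sys
from cell import read_state
s=read_state(); Tc=Ro.from_euler('xyz',s['tool_rot']).as_matrix()
az,el,roll=map(float,sys.argv[1:4])
T=toolR(np.radians(az),el,roll); rv=Ro.from_matrix(T@Tc.T).as_rotvec(); print('rotvec',rv.round(4),np.linalg.norm(rv).round(3),'tcp',np.round(s['eef_pos'],1),'grasp',np.round(s['eef_pos']-19*Tc[:,1],1))
E
python3 rel.py -75 -.05 3.14159; python3 rel.py -75 -.05 0; python3 - <<'E'
from h import *
d=get_image("top"); s=get_image("scene"); w=get_image("wrist")
for c in cnts(mask(w,(22,150,180),(35,255,255))):
    (u,v),r=cv2.minEnclosingCircle(c); X=ray(w,u,v,100);print('w',u,v,r,X.round(1))
for c in cnts(mask(d,(22,150,180),(35,255,255))):
    (u,v),r=cv2.minEnclosingCircle(c); X=ray(d,u,v,100);print('t',u,v,r,X.round(1))
a=np.hstack([d["color"][60:360,100:500],w["color"][40:340,50:450]])[:,:,::-1]; cv2.imwrite("pics/p2.png",a)
E
```

```text
clock 6.2833
qpos [0.4968, 0.6479, -0.0043, 1.4635, 0.0032, 1.0246, 2.0666]
eef_pos [573.8467, -341.1744, 235.3811]
tool_rot [-1.5736, -0.0048, 0.0041]
force [0.5119, 0.2505, 0.786]
width 85.2492
rotvec [-1.3609  1.043   1.4195] 2.226 tcp [ 573.8 -341.2  235.4] grasp [ 573.8 -341.1  254.4]
rotvec [-0.9754 -1.2805 -1.0362] 1.914 tcp [ 573.8 -341.2  235.4] grasp [ 573.8 -341.1  254.4]
w 454.3888854980469 256.27777099609375 48.094974517822266 [ 654.2 -113.4  100. ]
w 255.0 182.5 30.335721969604492 [ 569.6 -337.8  100. ]
t 324.4666748046875 259.9333190917969 16.84515380859375 [ 359.3 -171.   100. ]
t 381.05999755859375 182.35000610351562 11.14218521118164 [ 571.2 -338.8  100. ]
t 313.61865234375 158.55084228515625 15.825672149658203 [ 642.9 -152.4  100. ]
```

View pics/p2.png

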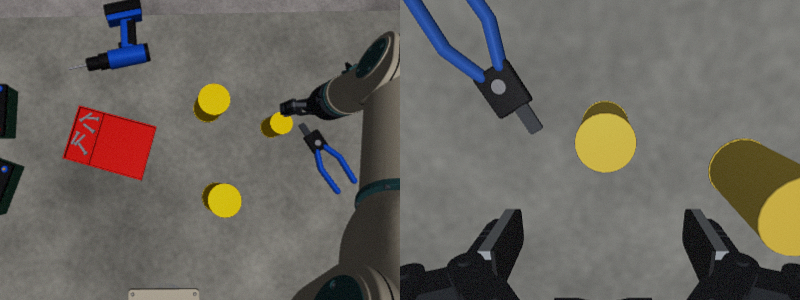

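Both views show the cup standing at about (570.5, -338.3). The crimper tip is roughly 90 mm from its centre. Next I simulate the path to the horizontal tool pose.

```bash
cat > sim.py <<'E'
from kin import *
from cell import read_state
def sim(q,xs,Ts,p):
    out=[];q=np.array(q)
    for x,T in zip(xs,Ts):
        q,e,a=ik(x,T,p,q,.03); out.append((q.copy(),e,a))
    return out
E
python3 - <<'E'
from sim import *
s=read_state(); q=s['qpos']; p,r=fit(P0,.01); print(p.round(1))
Tc=Ro.from_euler('xyz',s['tool_rot']).as_matrix(); x0=np.array(s['eef_pos'])
for roll in (np.pi,0):
    T=toolR(np.radians(-75),-.05,roll); rv=Ro.from_matrix(T@Tc.T).as_rotvec()
    Ts=[Ro.from_rotvec(rv*k/20).as_matrix()@Tc for k in range(1,21)]
    gt=np.array([570.5,-338.3,230]); xs=[x0+(gt+19*T[:,1]-x0)*k/20 for k in range(1,21)]
    o=sim(q,xs,Ts,p)
    for k in (3,7,11,15,19): 
        qq,e,a=o[k]; X,TT,el,wr=fk(qq,p,True); print(k,qq.round(2),round(e,1),round(a,3),el.round(),wr.round(),TT[:,1].round(2))
    # roll flip at the height
    q2=o[-1][0]
    sg=-1 if roll>1 else 1
    for sg in (-1,1):
        Ts=[Ro.from_rotvec(sg*T[:,1]*np.pi*k/25).as_matrix()@T for k in range(1,26)]
        o2=sim(q2,[xs[-1]]*25,Ts,p); print('flip',sg,o2[-1][0].round(2),max(a for _,_,a in o2))
    o3=sim(q2,[gt+19*T[:,1]-[0,0,180*k/12] for k in range(1,13)],[T]*12,p); X,TT,el,wr=fk(o3[-1][0],p,True);print('down',o3[-1][0].round(2),o3[-1][1:],el.round(),wr.round())
E
```

```text
[ 3.363e+02  5.577e+02  3.835e+02  3.478e+02  3.000e-01 -4.000e-01
 -2.620e+01 -1.900e+00]
3 [0.27 0.69 0.1  1.47 0.31 1.07 2.05] 0.0 0.0 [ 333. -119.  769.] [ 630. -242.  559.] [-0.16 -0.29 -0.94]
7 [0.06 0.74 0.2  1.55 0.62 1.06 2.02] 0.0 0.0 [372. -49. 750.] [ 649. -143.  502.] [-0.22 -0.59 -0.78]
11 [-0.12  0.83  0.31  1.7   0.95  1.01  1.93] 0.0 0.0 [405.  25. 720.] [628. -64. 420.] [-0.15 -0.82 -0.55]
15 [-0.27  0.95  0.41  1.9   1.33  0.99  1.74] 0.0 0.0 [437.  96. 670.] [569. -20. 329.] [ 0.02 -0.96 -0.29]
19 [-0.33  1.11  0.49  2.1   1.76  1.1   1.47] 0.0 0.0 [475. 140. 594.] [486. -21. 246.] [ 0.26 -0.96 -0.05]
flip -1 [-0.71  1.69  1.32  2.18  3.06  0.23  2.94] 0.14030843876798152
flip 1 [-0.11  1.03  0.15  2.1   1.8   1.39 -1.59] 2.380009506795395e-07
down [-0.29  1.45  0.39  1.93  1.7   1.15  1.31] (np.float64(7.957047196437209e-06), np.float64(3.735366976196103e-08)) [536. 137. 412.] [486. -21.  66.]
3 [0.35 0.53 0.14 1.79 0.04 0.52 1.8 ] 0.0 0.0 [ 252. -120.  820.] [ 493. -268.  561.] [ 0.23 -0.22 -0.95]
7 [0.26 0.5  0.12 2.06 1.53 0.24 0.04] 0.0 0.0 [248. -94. 828.] [ 439. -188.  509.] [ 0.39 -0.46 -0.8 ]
11 [ 0.31  0.6  -0.15  2.23  2.11  0.83 -0.87] 0.0 0.0 [ 295. -121.  795.] [ 419. -113.  432.] [ 0.45 -0.68 -0.58]
15 [ 0.16  0.81 -0.14  2.25  2.04  1.29 -1.26] 0.0 0.0 [396. -91. 720.] [435. -55. 340.] [ 0.4  -0.86 -0.32]
19 [ 0.05  1.01 -0.09  2.1   1.84  1.59 -1.52] 0.0 0.0 [473. -52. 628.] [486. -21. 246.] [ 0.26 -0.96 -0.05]
flip -1 [-0.18  1.05  0.26  2.1   1.78  1.3   1.53] 2.093433168531228e-07
flip 1 [ 1.21  2.01 -1.25  2.21  3.95  1.98 -2.94] 0.4755508354500273
down [ 0.05  1.37 -0.09  1.93  1.86  1.65 -1.7 ] (np.float64(7.810518025984659e-06), np.float64(3.319336598485905e-08)) [545. -56. 444.] [486. -21.  66.]
```

>>> servo_tool(increments=[{"dx":0,"dy":0,"dz":0,"ax":-0.068,"ay":0.0521,"az":0.071,"claw":-1},{"dx":0,"dy":0,"dz":0,"ax":-0.136,"ay":0.1043,"az":0.142,"claw":-1},{"dx":0,"dy":0,"dz":0,"ax":-0.204,"ay":0.1564,"az":0.213,"claw":-1},{"dx":0,"dy":0,"dz":0,"ax":-0.272,"ay":0.2086,"az":0.284,"claw":-1},{"dx":0,"dy":0,"dz":0,"ax":-0.34,"ay":0.2607,"az":0.355,"claw":-1},{"dx":0,"dy":0,"dz":0,"ax":-0.408,"ay":0.3129,"az":0.426,"claw":-1},{"dx":0,"dy":0,"dz":0,"ax":-0.476,"ay":0.365,"az":0.497,"claw":-1},{"dx":0,"dy":0,"dz":0,"ax":-0.544,"ay":0.4172,"az":0.568,"claw":-1}])

```text
clock: 7.1
eef_pos: [572.4, -339.6, 229.4]
tool_rot: [-2.005, 0.541, 0.479]
force: [0.3, 1.0, -0.6]
width: 85.4
```

```bash
python3 lg.py;python3 rel.py -75 -.05 3.14159
```

```text
clock 7.1
qpos [0.0476, 0.7417, 0.1974, 1.5569, 0.6241, 1.0662, 2.0054]
eef_pos [572.3634, -339.5782, 229.4199]
tool_rot [-2.0047, 0.5411, 0.4791]
force [0.302, 0.9757, -0.5519]
width 85.4101
rotvec [-0.81    0.6173  0.8528] 1.328 tcp [ 572.4 -339.6  229.4] grasp [ 576.6 -328.4  244.2]
```

>>> servo_tool(increments=[{"dx":0,"dy":-0.2,"dz":0,"ax":-0.0675,"ay":0.0515,"az":0.071,"claw":-1},{"dx":0,"dy":-0.4,"dz":0,"ax":-0.135,"ay":0.103,"az":0.142,"claw":-1},{"dx":0,"dy":-0.6,"dz":0,"ax":-0.2025,"ay":0.1545,"az":0.213,"claw":-1},{"dx":0,"dy":-0.8,"dz":0,"ax":-0.27,"ay":0.206,"az":0.284,"claw":-1},{"dx":0,"dy":-1,"dz":0,"ax":-0.3375,"ay":0.2575,"az":0.355,"claw":-1},{"dx":0,"dy":-1.2,"dz":0,"ax":-0.405,"ay":0.309,"az":0.426,"claw":-1},{"dx":0,"dy":-1.4,"dz":0,"ax":-0.4725,"ay":0.3605,"az":0.497,"claw":-1},{"dx":0,"dy":-1.5,"dz":0,"ax":-0.54,"ay":0.412,"az":0.568,"claw":-1}])

```text
clock: 7.77
eef_pos: [572.3, -354.5, 229.3]
tool_rot: [-2.246, 1.194, 0.877]
force: [-0.4, -0.2, -0.1]
width: 85.4
```

```bash
python3 lg.py;python3 rel.py -75 -.05 3.14159
```

```text
clock 7.7667
qpos [-0.2817, 0.9438, 0.4285, 1.9095, 1.3317, 0.9772, 1.7355]
eef_pos [572.2772, -354.5142, 229.2923]
tool_rot [-2.2463, 1.1938, 0.8771]
force [-0.3984, -0.2482, -0.1402]
width 85.3914
rotvec [-0.2722  0.2047  0.2832] 0.443 tcp [ 572.3 -354.5  229.3] grasp [ 572.  -336.3  234.8]
```

>>> servo_tool(increments=[{"dx":0.1,"dy":-0.1,"dz":0,"ax":-0.068,"ay":0.051,"az":0.071,"claw":-1},{"dx":0.2,"dy":-0.2,"dz":0,"ax":-0.136,"ay":0.102,"az":0.142,"claw":-1},{"dx":0.3,"dy":-0.2,"dz":0,"ax":-0.204,"ay":0.153,"az":0.213,"claw":-1},{"dx":0.3,"dy":-0.2,"dz":0,"ax":-0.272,"ay":0.204,"az":0.283,"claw":-1},{"dx":0.3,"dy":-0.2,"dz":0,"ax":-0.272,"ay":0.204,"az":0.283,"claw":-1}])

```text
clock: 8.18
eef_pos: [571.9, -356.9, 226.6]
tool_rot: [-1.446, 1.517, 1.954]
force: [-1.2, 0.0, 0.2]
width: 85.3
```

```bash
python3 lg.py;python3 rel.py -75 -.05 3.14159; python3 - <<'E'
from sim import *
p,r=fit(P0,.01); print(p.round(1)); x,T,el,wr=fk(read_state()['qpos'],p,True); print(el.round(),wr.round()); print(T.round(3))
from h import *
s=get_image("scene");w=get_image("wrist")
cv2.imwrite("pics/p3.png",np.hstack([cv2.resize(s["color"][20:270,100:400],None,fx=1.5,fy=1.5),cv2.resize(w["color"],(450,375))])[:,:,::-1][:, :800])
E
```

```text
clock 8.1833
qpos [-0.3618, 1.1217, 0.5229, 2.1164, 1.7545, 1.0627, 1.4615]
eef_pos [571.9438, -356.9092, 226.5568]
tool_rot [-1.4462, 1.5173, 1.9538]
force [-1.1914, 0.0023, 0.1853]
width 85.3188
rotvec [-0.0013 -0.0072  0.0032] 0.008 tcp [ 571.9 -356.9  226.6] grasp [ 567.1 -338.6  227.6]
[332.8 560.7 383.9 342.1   2.2  -5.4 -28.3  -0. ]
[477. 153. 587.] [484. -25. 247.]
[[-0.02   0.255 -0.967]
 [ 0.05  -0.965 -0.256]
 [-0.999 -0.053  0.007]]
```

View pics/p3.png

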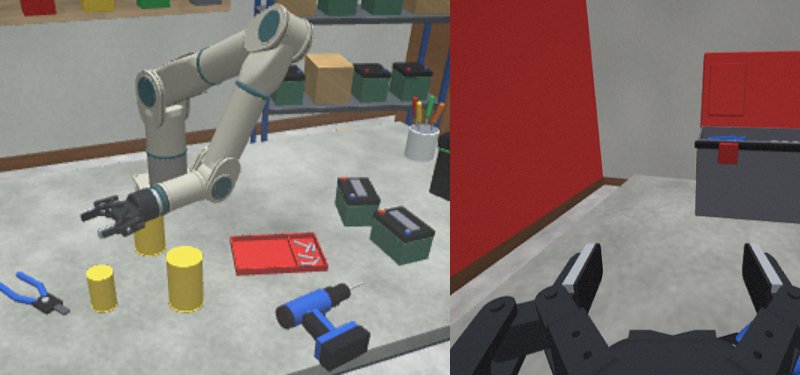

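The gripper is horizontal directly above the cup at scene-crop (102,288), with fingers straddling along x. Descending.

>>> servo_tool(increments=[{"dx":0.2,"dy":0,"dz":-2,"ax":0,"ay":0,"az":0,"claw":-1},{"dx":0.3,"dy":0,"dz":-4.5,"ax":0,"ay":0,"az":0,"claw":-1},{"dx":0.3,"dy":0,"dz":-7,"ax":0,"ay":0,"az":0,"claw":-1},{"dx":0.3,"dy":0,"dz":-9.5,"ax":0,"ay":0,"az":0,"claw":-1},{"dx":0.3,"dy":0,"dz":-11.5,"ax":0,"ay":0,"az":0,"claw":-1},{"dx":0.3,"dy":0,"dz":-13,"ax":0,"ay":0,"az":0,"claw":-1},{"dx":0.3,"dy":0,"dz":-14,"ax":0,"ay":0,"az":0,"claw":-1},{"dx":0.3,"dy":0,"dz":-14,"ax":0,"ay":0,"az":0,"claw":-1}])

```text
clock: 8.95
eef_pos: [579.1, -357.1, 89.4]
tool_rot: [-1.736, 1.517, 1.663]
force: [0.2, 1.1, 0.1]
width: 85.0
```

```bash
python3 lg.py;python3 rel.py -75 -.05 3.14159; python3 - <<'E'
from sim import *
p,r=fit(P0,.01); x,T,el,wr=fk(read_state()['qpos'],p,True); print(el.round(),wr.round())
from h import *
w=get_image("wrist");c=-np.array(w["R"]).T@w["t"];s=read_state();print('cam in tool',(T.T@(c-s['eef_pos'])).round())
s=get_image("scene")
cv2.imwrite("pics/p4.png",cv2.resize(s["color"][90:270,110:340],None,fx=3.4,fy=3.3,interpolation=cv2.INTER_CUBIC)[:,:,::-1])
E
```

```text
clock 8.95
qpos [-0.3281, 1.3826, 0.4424, 1.9815, 1.697, 1.0986, 1.3251]
eef_pos [579.097, -357.1259, 89.3771]
tool_rot [-1.7363, 1.5169, 1.6629]
force [0.1877, 1.0908, 0.0702]
width 84.9678
rotvec [-0.0053  0.0078  0.0044] 0.01 tcp [ 579.1 -357.1   89.4] grasp [ 574.3 -338.8   90.4]
[528. 151. 447.] [493. -27. 108.]
cam in tool [ -78. -144.   -0.]
```

View pics/p4.png

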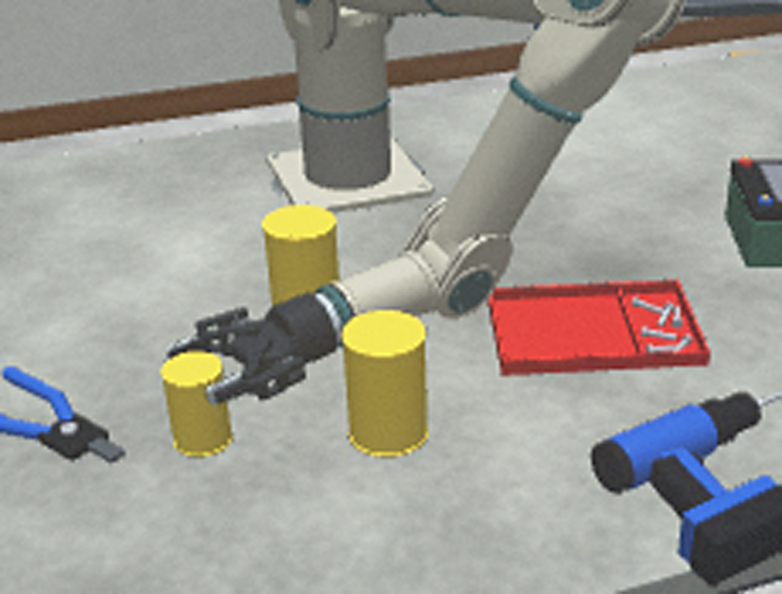

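>>> servo_tool(increments=[{"dx":-0.2,"dy":0,"dz":-1,"ax":0,"ay":0,"az":0,"claw":-1},{"dx":-0.3,"dy":0,"dz":-2,"ax":0,"ay":0,"az":0,"claw":-1},{"dx":-0.3,"dy":0,"dz":-3,"ax":0,"ay":0,"az":0,"claw":-1},{"dx":-0.3,"dy":0,"dz":-3.7,"ax":0,"ay":0,"az":0,"claw":-1},{"dx":-0.3,"dy":0,"dz":-4,"ax":0,"ay":0,"az":0,"claw":-1},{"dx":-0.3,"dy":0,"dz":-4,"ax":0,"ay":0,"az":0,"claw":-1}])

```text
clock: 9.55
eef_pos: [575.3, -357.3, 50.0]
tool_rot: [-1.695, 1.519, 1.705]
force: [-1.4, 0.1, 0.9]
width: 85.7
```

```bash
python3 lg.py;python3 rel.py -75 -.05 3.14159
```

```text
clock 9.55
qpos [-0.3229, 1.4567, 0.4233, 1.941, 1.68, 1.1109, 1.2961]
eef_pos [575.3178, -357.2528, 50.0433]
tool_rot [-1.6952, 1.5192, 1.7048]
force [-1.3937, 0.0942, 0.9277]
width 85.7368
rotvec [-0.0028  0.0059  0.0035] 0.007 tcp [ 575.3 -357.3   50. ] grasp [ 570.5 -338.9   51. ]
```

>>> servo_tool(increments=[{"dx":0,"dy":0,"dz":0,"ax":0,"ay":0,"az":0,"claw":1},{"dx":0,"dy":0,"dz":0,"ax":0,"ay":0,"az":0,"claw":1},{"dx":0,"dy":0,"dz":0,"ax":0,"ay":0,"az":0,"claw":1},{"dx":0,"dy":0,"dz":0,"ax":0,"ay":0,"az":0,"claw":1},{"dx":0,"dy":0,"dz":0,"ax":0,"ay":0,"az":0,"claw":1},{"dx":0,"dy":0,"dz":0,"ax":0,"ay":0,"az":0,"claw":1}])

```text
clock: 10.05
eef_pos: [575.6, -357.4, 51.8]
tool_rot: [-1.728, 1.52, 1.672]
force: [0.2, -0.1, 0.9]
width: 60.7
```

>>> servo_tool(increments=[{"dx":0,"dy":0,"dz":1,"ax":0,"ay":0,"az":0,"claw":1},{"dx":0,"dy":0,"dz":3,"ax":0,"ay":0,"az":0,"claw":1},{"dx":0,"dy":0,"dz":5,"ax":0,"ay":0,"az":0,"claw":1},{"dx":0,"dy":0,"dz":7.5,"ax":0,"ay":0,"az":0,"claw":1},{"dx":0,"dy":0,"dz":10,"ax":0,"ay":0,"az":0,"claw":1},{"dx":0,"dy":0,"dz":12,"ax":0,"ay":0,"az":0,"claw":1},{"dx":0,"dy":0,"dz":13,"ax":0,"ay":0,"az":0,"claw":1},{"dx":0,"dy":0,"dz":13,"ax":0,"ay":0,"az":0,"claw":1}])

```text
clock: 10.72
eef_pos: [575.5, -357.6, 184.0]
tool_rot: [-1.784, 1.52, 1.615]
force: [0.3, 0.0, -1.0]
width: 60.8
```

```bash
python3 lg.py; python3 - <<'E'
from sim import *
s=read_state(); q=s['qpos']; p,r=fit(P0,.01)
T=Ro.from_euler('xyz',s['tool_rot']).as_matrix(); print('d',T[:,1].round(4), 'cup b(up)',(-T[:,0]).round(3))
x=np.array(s['eef_pos'])
Ts=[Ro.from_rotvec(T[:,1]*np.pi*k/26).as_matrix()@T for k in range(1,27)]
o=sim(q,[x]*26,Ts,p)
for k in (6,12,19,25): print(o[k][0].round(2),o[k][1:],fk(o[k][0],p,True)[3].round())
from h import *
im=get_image("scene"); cv2.imwrite("pics/p5.png",cv2.resize(im["color"][90:270,110:340],None,fx=3.4,fy=3.3,interpolation=cv2.INTER_CUBIC)[:,:,::-1])
E
```

```text
clock 10.7167
qpos [-0.3478, 1.2077, 0.495, 2.0797, 1.7394, 1.0781, 1.3953]
eef_pos [575.4748, -357.6488, 184.0175]
tool_rot [-1.7839, 1.5203, 1.6153]
force [0.2658, 0.0314, -0.9775]
width 60.8041
d [ 0.2547 -0.9658 -0.0493] cup b(up) [ 0.002 -0.05   0.999]
[-0.29  1.18  0.41  2.08  1.75  1.17  0.57] (np.float64(3.465368894291003e-05), np.float64(2.1885593535361152e-07)) [489. -31. 201.]
[-0.24  1.15  0.33  2.08  1.76  1.24 -0.13] (np.float64(3.357997591200557e-05), np.float64(2.0808157068246966e-07)) [489. -31. 201.]
[-0.18  1.13  0.24  2.08  1.77  1.32 -0.95] (np.float64(3.2578460354820344e-05), np.float64(1.9707700991796589e-07)) [489. -31. 201.]
[-0.12  1.11  0.16  2.08  1.79  1.39 -1.66] (np.float64(3.18902372437141e-05), np.float64(1.8863326184633982e-07)) [489. -31. 201.]
```

View pics/p5.png

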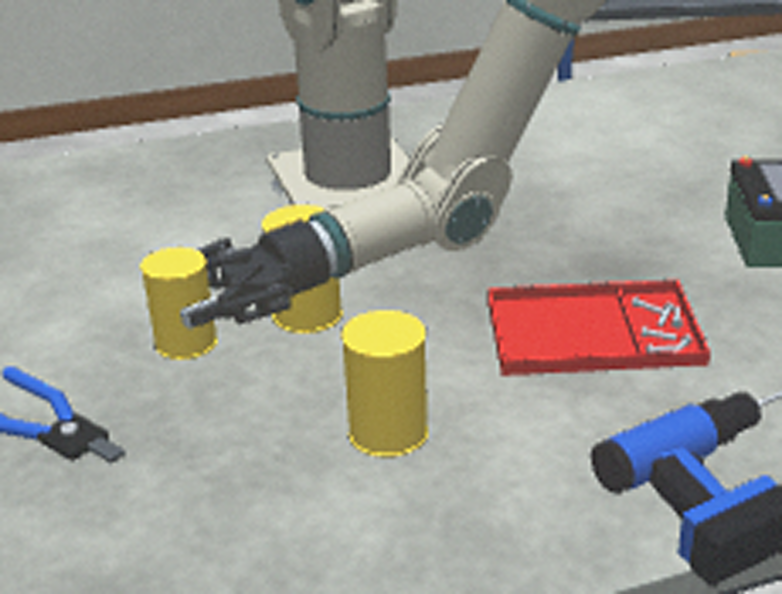

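>>> servo_tool(increments=[{"dx":0,"dy":0,"dz":0,"ax":0.0306,"ay":-0.1159,"az":-0.0059,"claw":1},{"dx":0,"dy":0,"dz":0,"ax":0.0611,"ay":-0.2318,"az":-0.0118,"claw":1},{"dx":0,"dy":0,"dz":0,"ax":0.0917,"ay":-0.3477,"az":-0.0177,"claw":1},{"dx":0,"dy":0,"dz":0,"ax":0.1223,"ay":-0.4636,"az":-0.0237,"claw":1},{"dx":0,"dy":0,"dz":0,"ax":0.1528,"ay":-0.5795,"az":-0.0296,"claw":1},{"dx":0,"dy":0,"dz":0,"ax":0.1834,"ay":-0.6954,"az":-0.0355,"claw":1},{"dx":0,"dy":0,"dz":0,"ax":0.2139,"ay":-0.8113,"az":-0.0414,"claw":1},{"dx":0,"dy":0,"dz":0,"ax":0.2445,"ay":-0.9272,"az":-0.0473,"claw":1}])

```text
clock: 11.43
eef_pos: [575.5, -356.9, 178.9]
tool_rot: [-3.079, 0.598, 0.295]
force: [0.2, -0.1, -1.6]
width: 60.7
```

>>> servo_tool(increments=[{"dx":0,"dy":0,"dz":0,"ax":0.0306,"ay":-0.1159,"az":-0.0059,"claw":1},{"dx":0,"dy":0,"dz":0,"ax":0.0611,"ay":-0.2318,"az":-0.0118,"claw":1},{"dx":0,"dy":0,"dz":0,"ax":0.0917,"ay":-0.3477,"az":-0.0177,"claw":1},{"dx":0,"dy":0,"dz":0,"ax":0.1223,"ay":-0.4636,"az":-0.0237,"claw":1},{"dx":0,"dy":0,"dz":0,"ax":0.1528,"ay":-0.5795,"az":-0.0296,"claw":1},{"dx":0,"dy":0,"dz":0,"ax":0.1834,"ay":-0.6954,"az":-0.0355,"claw":1},{"dx":0,"dy":0,"dz":0,"ax":0.2139,"ay":-0.8113,"az":-0.0414,"claw":1},{"dx":0,"dy":0,"dz":0,"ax":0.2445,"ay":-0.9272,"az":-0.0473,"claw":1}])

```text
clock: 12.1
eef_pos: [575.5, -356.9, 178.9]
tool_rot: [-3.087, -0.361, 0.24]
force: [0.2, -0.0, 0.1]
width: 60.9
```

```bash
python3 lg.py; python3 rel.py -75 -.03 0
```

```text
clock 12.1
qpos [-0.2234, 1.1611, 0.3013, 2.0739, 1.7628, 1.2618, -0.4856]
eef_pos [575.4549, -356.9117, 178.9075]
tool_rot [-3.0875, -0.3606, 0.2401]
force [0.2382, -0.0357, 0.0586]
width 60.9255
rotvec [ 0.2939 -1.1726 -0.0465] 1.21 tcp [ 575.5 -356.9  178.9] grasp [ 570.6 -338.6  179.9]
```

>>> servo_tool(increments=[{"dx":0,"dy":0,"dz":0,"ax":0.029,"ay":-0.116,"az":-0.0046,"claw":1},{"dx":0,"dy":0,"dz":0,"ax":0.058,"ay":-0.232,"az":-0.0092,"claw":1},{"dx":0,"dy":0,"dz":0,"ax":0.087,"ay":-0.348,"az":-0.0138,"claw":1},{"dx":0,"dy":0,"dz":0,"ax":0.116,"ay":-0.464,"az":-0.0184,"claw":1},{"dx":0,"dy":0,"dz":0,"ax":0.145,"ay":-0.58,"az":-0.023,"claw":1},{"dx":0,"dy":0,"dz":0,"ax":0.174,"ay":-0.696,"az":-0.0276,"claw":1},{"dx":0,"dy":0,"dz":0,"ax":0.203,"ay":-0.812,"az":-0.0322,"claw":1},{"dx":0,"dy":0,"dz":0,"ax":0.233,"ay":-0.93,"az":-0.0369,"claw":1}])

```text
clock: 12.77
eef_pos: [575.4, -356.9, 178.9]
tool_rot: [-2.999, -1.318, 0.123]
force: [-0.1, -0.0, -0.6]
width: 60.8
```

>>> servo_tool(increments=[{"dx":0,"dy":0,"dz":-1,"ax":0.03,"ay":-0.12,"az":-0.005,"claw":1},{"dx":0,"dy":0,"dz":-3,"ax":0.06,"ay":-0.24,"az":-0.01,"claw":1},{"dx":0,"dy":0,"dz":-5.5,"ax":0.06,"ay":-0.24,"az":-0.01,"claw":1},{"dx":0,"dy":0,"dz":-7.5,"ax":0.06,"ay":-0.24,"az":-0.01,"claw":1},{"dx":0,"dy":0,"dz":-9,"ax":0.06,"ay":-0.24,"az":-0.01,"claw":1},{"dx":0,"dy":0,"dz":-10,"ax":0.06,"ay":-0.24,"az":-0.01,"claw":1},{"dx":0,"dy":0,"dz":-10,"ax":0.06,"ay":-0.24,"az":-0.01,"claw":1}])

```text
clock: 13.35
eef_pos: [574.7, -356.8, 77.1]
tool_rot: [-1.874, -1.536, -1.008]
force: [-0.7, -0.1, -1.1]
width: 61.1
```

```bash
python3 lg.py; python3 rel.py -75 -.03 0;  python3 - <<'E'
from sim import *
p,r=fit(P0,.01); x,T,el,wr=fk(read_state()['qpos'],p,True); print(el.round(),wr.round())
from h import *
im=get_image("scene"); cv2.imwrite("pics/p6.png",cv2.resize(im["color"][90:270,110:340],None,fx=3.4,fy=3.3,interpolation=cv2.INTER_CUBIC)[:,:,::-1])
E
```

```text
clock 13.35
qpos [-0.134, 1.3506, 0.1594, 1.9648, 1.7629, 1.4145, -1.7564]
eef_pos [574.7386, -356.8401, 77.1463]
tool_rot [-1.8744, -1.5361, -1.008]
force [-0.6608, -0.0639, -1.1066]
width 61.1299
rotvec [-0.0003 -0.0108  0.0025] 0.011 tcp [ 574.7 -356.8   77.1] grasp [ 569.9 -338.5   77.8]
[545.  45. 458.] [487. -22.  86.]
```

View pics/p6.png

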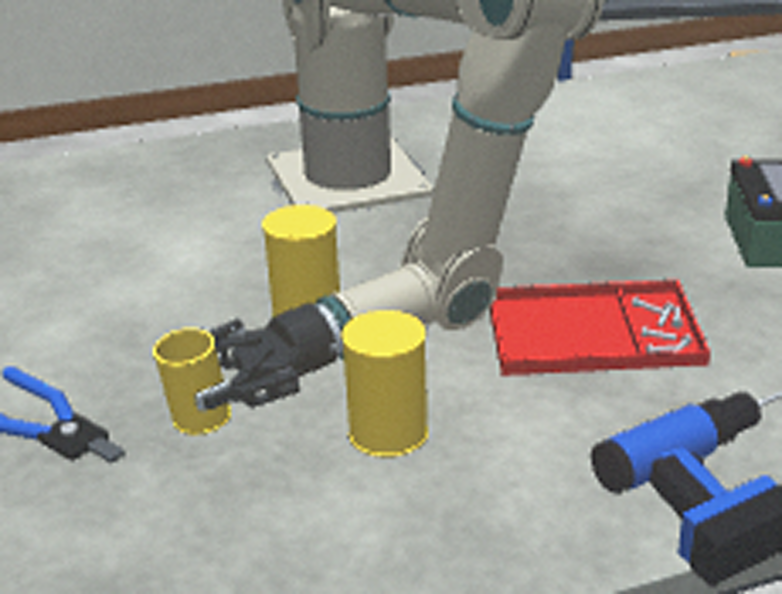

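The cup is now mouth up at crop (190,345), leaning slightly forward as planned. Lowering it onto the bench.

>>> servo_tool(increments=[{"dx":0,"dy":0,"dz":-0.6,"ax":0,"ay":0,"az":0,"claw":1},{"dx":0,"dy":0,"dz":-1.3,"ax":0,"ay":0,"az":0,"claw":1},{"dx":0,"dy":0,"dz":-1.9,"ax":0,"ay":0,"az":0,"claw":1},{"dx":0,"dy":0,"dz":-2.2,"ax":0,"ay":0,"az":0,"claw":1},{"dx":0,"dy":0,"dz":-2.4,"ax":0,"ay":0,"az":0,"claw":1},{"dx":0,"dy":0,"dz":-2.4,"ax":0,"ay":0,"az":0,"claw":1}])

```text
clock: 13.9
eef_pos: [575.5, -357.3, 57.0]
tool_rot: [-1.805, -1.54, -1.078]
force: [-0.3, 0.4, -1.4]
width: 61.0
```

>>> servo_tool(increments=[{"dx":0,"dy":0,"dz":-0.1,"ax":0,"ay":0,"az":0,"claw":1},{"dx":0,"dy":0,"dz":-0.2,"ax":0,"ay":0,"az":0,"claw":1},{"dx":0,"dy":0,"dz":-0.2,"ax":0,"ay":0,"az":0,"claw":1}])

```text
clock: 14.15
eef_pos: [575.6, -357.3, 55.4]
tool_rot: [-1.799, -1.541, -1.084]
force: [0.2, -0.6, -0.7]
width: 60.8
```

```bash
python3 lg.py; python3 rel.py -75 -.03 0
```

```text
clock 14.15
qpos [-0.132, 1.3939, 0.1562, 1.9325, 1.758, 1.4208, -1.7704]
eef_pos [575.5712, -357.3457, 55.3538]
tool_rot [-1.7986, -1.5406, -1.0841]
force [0.2302, -0.6417, -0.6518]
width 60.7587
rotvec [ 0.0023 -0.0064  0.0028] 0.007 tcp [ 575.6 -357.3   55.4] grasp [ 570.7 -339.    55.9]
```

>>> servo_tool(increments=[{"dx":0,"dy":0,"dz":-0.2,"ax":0,"ay":0,"az":0,"claw":1},{"dx":0,"dy":0,"dz":-0.4,"ax":0,"ay":0,"az":0,"claw":1},{"dx":0,"dy":0,"dz":-0.4,"ax":0,"ay":0,"az":0,"claw":1}])

```text
clock: 14.4
eef_pos: [575.5, -357.3, 50.8]
tool_rot: [-1.803, -1.54, -1.08]
force: [-0.3, -0.0, -1.3]
width: 60.9
```

>>> servo_tool(increments=[{"dx":0,"dy":0,"dz":-0.1,"ax":0,"ay":0,"az":0,"claw":1},{"dx":0,"dy":0,"dz":-0.1,"ax":0,"ay":0,"az":0,"claw":1}])

```text
clock: 14.57
eef_pos: [575.5, -357.3, 50.1]
tool_rot: [-1.808, -1.54, -1.075]
force: [-0.6, 0.3, -0.8]
width: 60.6
```

>>> servo_tool(increments=[{"dx":0,"dy":0,"dz":-0.1,"ax":0,"ay":0,"az":0,"claw":1},{"dx":0,"dy":0,"dz":-0.1,"ax":0,"ay":0,"az":0,"claw":1}])

```text
clock: 14.73
eef_pos: [575.6, -357.4, 49.4]
tool_rot: [-1.805, -1.541, -1.077]
force: [-0.4, 0.3, -1.3]
width: 61.0
```

>>> servo_tool(increments=[{"dx":0,"dy":0,"dz":-0.1,"ax":0,"ay":0,"az":0,"claw":1},{"dx":0,"dy":0,"dz":-0.1,"ax":0,"ay":0,"az":0,"claw":1}])

```text
clock: 14.9
eef_pos: [575.6, -357.4, 49.2]
tool_rot: [-1.814, -1.543, -1.069]
force: [0.1, 0.5, 3.0]
width: 60.7
```

>>> servo_tool(increments=[{"dx":0,"dy":0,"dz":-0.1,"ax":0,"ay":0,"az":0,"claw":1},{"dx":0,"dy":0,"dz":-0.1,"ax":0,"ay":0,"az":0,"claw":1}])

```text
clock: 15.07
eef_pos: [575.6, -357.5, 49.2]
tool_rot: [-1.825, -1.545, -1.058]
force: [-2.2, 4.5, 5.1]
width: 61.0
```

>>> servo_tool(increments=[{"dx":0,"dy":0,"dz":-0.1,"ax":0,"ay":0,"az":0,"claw":1},{"dx":0,"dy":0,"dz":-0.1,"ax":0,"ay":0,"az":0,"claw":1}])

```text
clock: 15.23
eef_pos: [575.6, -357.5, 49.1]
tool_rot: [-1.841, -1.547, -1.042]
force: [-3.2, 4.9, 8.1]
width: 60.8
```

>>> servo_tool(increments=[{"dx":0,"dy":0,"dz":0.2,"ax":0,"ay":0,"az":0,"claw":0.3},{"dx":0,"dy":0,"dz":0.2,"ax":0,"ay":0,"az":0,"claw":-0.2},{"dx":0,"dy":0,"dz":0.2,"ax":0,"ay":0,"az":0,"claw":-0.5},{"dx":0,"dy":0,"dz":0.2,"ax":0,"ay":0,"az":0,"claw":-0.7},{"dx":0,"dy":0,"dz":0.2,"ax":0,"ay":0,"az":0,"claw":-1},{"dx":0,"dy":0,"dz":0.2,"ax":0,"ay":0,"az":0,"claw":-1},{"dx":0,"dy":0,"dz":0.2,"ax":0,"ay":0,"az":0,"claw":-1}])

```text
clock: 15.82
eef_pos: [575.5, -357.4, 48.0]
tool_rot: [-1.804, -1.54, -1.079]
force: [-0.0, 0.1, 0.2]
width: 85.8
```

```bash
python3 lg.py;  python3 - <<'E'
from h import *
im=get_image("scene"); cv2.imwrite("pics/p7.png",cv2.resize(im["color"][90:270,110:340],None,fx=3.4,fy=3.3,interpolation=cv2.INTER_CUBIC)[:,:,::-1])
E
```

```text
clock 15.8167
qpos [-0.1313, 1.4073, 0.1547, 1.9227, 1.7568, 1.4218, -1.7736]
eef_pos [575.4921, -357.3568, 47.9758]
tool_rot [-1.8037, -1.5401, -1.079]
force [-0.0079, 0.0713, 0.1806]
width 85.7962
```

View pics/p7.png

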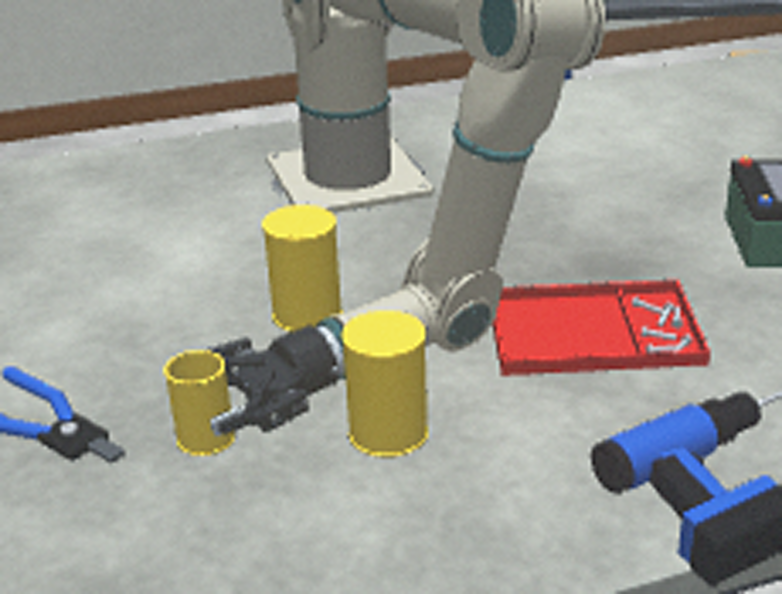

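>>> servo_tool(increments=[{"dx":0,"dy":0,"dz":1,"ax":0,"ay":0,"az":0,"claw":-1},{"dx":0,"dy":0,"dz":3,"ax":0,"ay":0,"az":0,"claw":-1},{"dx":0,"dy":0,"dz":5.5,"ax":0,"ay":0,"az":0,"claw":-1},{"dx":0,"dy":0,"dz":8,"ax":0,"ay":0,"az":0,"claw":-1},{"dx":0,"dy":0,"dz":11,"ax":0,"ay":0,"az":0,"claw":-1},{"dx":0,"dy":0,"dz":14,"ax":0,"ay":0,"az":0,"claw":-1},{"dx":0,"dy":0,"dz":17,"ax":0,"ay":0,"az":0,"claw":-1},{"dx":0,"dy":0,"dz":19.5,"ax":0,"ay":0,"az":0,"claw":-1}])

```text
clock: 16.53
eef_pos: [575.0, -357.6, 246.3]
tool_rot: [-1.787, -1.542, -1.097]
force: [0.6, 0.3, 0.7]
width: 85.6
```

```bash
python3 lg.py;  python3 - <<'E'
from h import *; from sim import *
im=get_image("top"); cv2.imwrite("pics/p8.png",im["color"][:,:,::-1])
s=read_state();q=s['qpos'];p,r=fit(P0,.01);Tc=Ro.from_euler('xyz',s['tool_rot']).as_matrix();x0=np.array(s['eef_pos'])
for j in ((0,-1,0),(0,1,0),(.3,-.95,0)):
    j=np.array(j)/np.linalg.norm(j); d=np.array([0,0,-1.]);T=np.column_stack([np.cross(d,j),d,j]); rv=Ro.from_matrix(T@Tc.T).as_rotvec()
    N=20;Ts=[Ro.from_rotvec(rv*k/N).as_matrix()@Tc for k in range(1,N+1)]
    xt=np.array([571,-339,230]); o=sim(q,[x0+(xt-x0)*k/N for k in range(1,N+1)],Ts,p)
    print(j,rv.round(4),np.linalg.norm(rv).round(3))
    for k in (6,12,19): print(o[k][0].round(2),np.round(o[k][1:],3),fk(o[k][0],p,True)[3].round())
E
```

```text
clock 16.5333
qpos [-0.1524, 1.0179, 0.2014, 2.1078, 1.7826, 1.3702, -1.5762]
eef_pos [574.9521, -357.6494, 246.297]
tool_rot [-1.7865, -1.542, -1.0968]
force [0.5826, 0.2572, 0.6926]
width 85.5538
[ 0. -1.  0.] [ 1.3767 -1.0632 -1.4098] 2.239
[ 0.01  0.8   0.03  1.74  1.18  1.22 -1.33] [0. 0.] [619. -46. 407.]
[ 0.26  0.71 -0.1   1.51  0.72  1.18 -1.25] [0. 0.] [ 650. -164.  525.]
[ 0.65  0.65 -0.27  1.48  0.19  1.04 -1.23] [0. 0.] [ 571. -339.  579.]
[0. 1. 0.] [1.0044 1.3006 1.0251] 1.937
[ 0.02  0.64  0.19  2.26  2.18  0.8  -1.12] [0. 0.] [417. -93. 419.]
[ 0.45  0.47 -0.11  2.01  1.14  0.33  0.53] [0.001 0.   ] [ 447. -205.  531.]
[ 0.88  0.72 -0.7   1.48  0.49  1.13  1.66] [0. 0.] [ 571. -339.  579.]
[ 0.30113137 -0.95358267  0.        ] [ 1.4689 -0.8114 -1.1847] 2.054
[ 0.02  0.77  0.02  1.8   1.23  1.16 -1.27] [0. 0.] [597. -48. 414.]
[ 0.29  0.68 -0.13  1.58  0.76  1.11 -1.08] [0. 0.] [ 628. -162.  529.]
[ 0.68  0.66 -0.32  1.48  0.23  1.04 -0.96] [0. 0.] [ 571. -339.  579.]
```

View pics/p8.png

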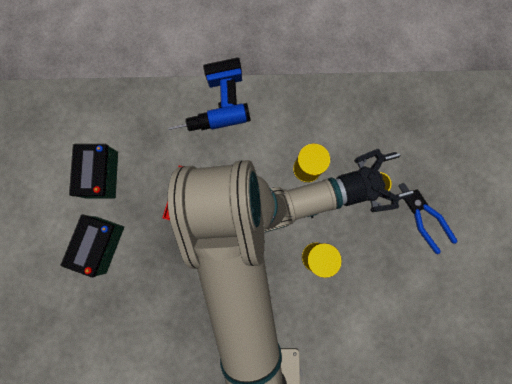

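>>> servo_tool(increments=[{"dx":0,"dy":0,"dz":0,"ax":0.0688,"ay":-0.0532,"az":-0.0705,"claw":-1},{"dx":0,"dy":0.2,"dz":0,"ax":0.1376,"ay":-0.1064,"az":-0.141,"claw":-1},{"dx":0,"dy":0.3,"dz":0,"ax":0.2064,"ay":-0.1596,"az":-0.2115,"claw":-1},{"dx":0,"dy":0.4,"dz":0,"ax":0.2752,"ay":-0.2128,"az":-0.282,"claw":-1},{"dx":0,"dy":0.5,"dz":0,"ax":0.344,"ay":-0.266,"az":-0.3525,"claw":-1},{"dx":-0.1,"dy":0.6,"dz":0,"ax":0.4128,"ay":-0.3192,"az":-0.423,"claw":-1},{"dx":-0.1,"dy":0.7,"dz":0,"ax":0.4816,"ay":-0.3724,"az":-0.4935,"claw":-1},{"dx":-0.1,"dy":0.8,"dz":0,"ax":0.5507,"ay":-0.4253,"az":-0.5639,"claw":-1}])

```text
clock: 17.25
eef_pos: [574.5, -348.5, 243.8]
tool_rot: [-0.977, -0.86, -2.488]
force: [-0.5, -0.4, -0.4]
width: 85.1
```

>>> servo_tool(increments=[{"dx":0,"dy":0,"dz":0,"ax":0.0688,"ay":-0.0532,"az":-0.0705,"claw":-1},{"dx":0,"dy":0.2,"dz":0,"ax":0.1376,"ay":-0.1064,"az":-0.141,"claw":-1},{"dx":0,"dy":0.3,"dz":0,"ax":0.2064,"ay":-0.1596,"az":-0.2115,"claw":-1},{"dx":0,"dy":0.4,"dz":0,"ax":0.2752,"ay":-0.2128,"az":-0.282,"claw":-1},{"dx":0,"dy":0.5,"dz":0,"ax":0.344,"ay":-0.266,"az":-0.3525,"claw":-1},{"dx":-0.1,"dy":0.6,"dz":0,"ax":0.4128,"ay":-0.3192,"az":-0.423,"claw":-1},{"dx":-0.1,"dy":0.7,"dz":0,"ax":0.4816,"ay":-0.3724,"az":-0.4935,"claw":-1},{"dx":-0.2,"dy":0.8,"dz":0,"ax":0.5507,"ay":-0.4253,"az":-0.5639,"claw":-1}])

```text
clock: 17.92
eef_pos: [572.4, -341.0, 244.0]
tool_rot: [-1.327, -0.237, -2.883]
force: [0.3, 0.2, -0.3]
width: 85.5
```

```bash
cat > dn.py <<'E'
from sim import *
s=read_state();Tc=Ro.from_euler('xyz',s['tool_rot']).as_matrix();j=np.array([0,-1,0]);d=np.array([0,0,-1.]);T=np.column_stack([np.cross(d,j),d,j]); print('to down rv',Ro.from_matrix(T@Tc.T).as_rotvec().round(4))
E
python3 lg.py; python3 dn.py
```

```text
clock 17.9167
qpos [0.4024, 0.6709, -0.1427, 1.4545, 0.4649, 1.1404, -1.2183]
eef_pos [572.36, -341.0397, 243.9821]
tool_rot [-1.3266, -0.2374, -2.8832]
force [0.331, 0.2263, -0.2855]
width 85.4748
to down rv [ 0.2724 -0.2037 -0.2849]
```

>>> servo_tool(increments=[{"dx":0,"dy":0.1,"dz":0,"ax":0.068,"ay":-0.051,"az":-0.071,"claw":-1},{"dx":-0.1,"dy":0.1,"dz":0,"ax":0.136,"ay":-0.102,"az":-0.142,"claw":-1},{"dx":-0.1,"dy":0.2,"dz":0,"ax":0.204,"ay":-0.153,"az":-0.213,"claw":-1},{"dx":-0.1,"dy":0.2,"dz":0,"ax":0.272,"ay":-0.204,"az":-0.285,"claw":-1},{"dx":-0.1,"dy":0.2,"dz":0,"ax":0.272,"ay":-0.204,"az":-0.285,"claw":-1}])

```text
clock: 18.33
eef_pos: [567.1, -345.2, 243.6]
tool_rot: [-1.566, -0.004, 3.134]
force: [-0.6, -1.7, -0.2]
width: 85.5
```

```bash
python3 lg.py; python3 dn.py; python3 - <<'E'
from h import *
w=get_image("wrist"); cv2.imwrite("pics/w9.png",w["color"][:,:,::-1])
for c in cnts(mask(w,(22,80,40),(35,255,255)),300):
    (u,v),r=cv2.minEnclosingCircle(c); print('w',u,v,r,ray(w,u,v,100).round(1),cv2.boundingRect(c))
print(read_state()['eef_pos'])
E
```

```text
clock 18.3333
qpos [0.6312, 0.646, -0.2283, 1.4537, 0.1641, 1.0617, -1.2114]
eef_pos [567.1423, -345.2024, 243.633]
tool_rot [-1.5656, -0.004, 3.134]
force [-0.6115, -1.6955, -0.2475]
width 85.4872
to down rv [ 0.0052 -0.0041  0.0076]
w 96.67080688476562 375.8385009765625 20.61330795288086 [ 293.9 -129.1  100. ] (77, 358, 40, 26)
w 242.5 173.5 34.79233932495117 [ 577.5 -334.5  100. ] (213, 139, 60, 70)
w 58.776119232177734 114.0 75.88574981689453 [ 638.8 -155.4  100. ] (0, 66, 135, 107)
[ 568.43514244 -342.96014409  243.41055266]
```

View pics/w9.png

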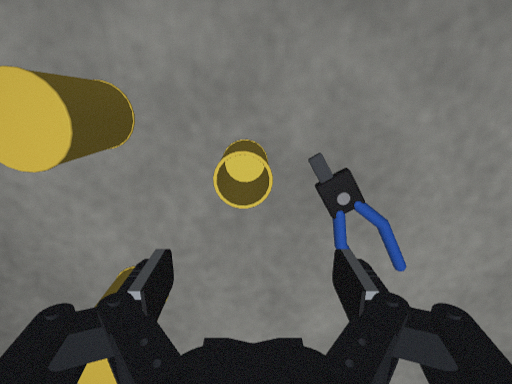

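The wrist view shows the cup mouth-up with its rim ring centred at about (243,180), and the crimper clear at (340,190).

```bash
python3 - <<'E'
from h import *
w=get_image("wrist"); 
m=mask(w,(22,80,130),(35,255,255)); 
c=[c for c in cnts(m,100) if 200<cv2.boundingRect(c)[0]<240][0]; print(cv2.boundingRect(c))
pts=c[:,0,:]; pts=pts[pts[:,1]>180]; el=cv2.fitEllipse(pts.astype(np.float32)); print(el, ray(w,*el[0],100).round(1), ray(w,243,179.5,100).round(1))
s=read_state(); print(np.round(s['eef_pos'],1),np.round(s['tool_rot'],3))
E
```

```text
(215, 152, 60, 58)
((244.6595916748047, 179.87254333496094), (58.17926788330078, 58.96696472167969), 96.01545715332031) [ 571.7 -334.4  100. ] [ 572.1 -332.7  100. ]
[ 570.  -340.3  243.3] [-1.566 -0.005 -3.139]
```

>>> servo_tool(increments=[{"dx":0.1,"dy":0.2,"dz":-2,"ax":0,"ay":0,"az":0,"claw":-1},{"dx":0.1,"dy":0.4,"dz":-5,"ax":0,"ay":0,"az":0,"claw":-1},{"dx":0.1,"dy":0.4,"dz":-8,"ax":0,"ay":0,"az":0,"claw":-1},{"dx":0.1,"dy":0.4,"dz":-11,"ax":0,"ay":0,"az":0,"claw":-1},{"dx":0.1,"dy":0.4,"dz":-13.5,"ax":0,"ay":0,"az":0,"claw":-1},{"dx":0.1,"dy":0.4,"dz":-16,"ax":0,"ay":0,"az":0,"claw":-1},{"dx":0.1,"dy":0.4,"dz":-18,"ax":0,"ay":0,"az":0,"claw":-1},{"dx":0.1,"dy":0.4,"dz":-19.2,"ax":0,"ay":0,"az":0,"claw":-1}])

```text
clock: 19.1
eef_pos: [572.2, -331.6, 48.4]
tool_rot: [-1.57, -0.007, -3.132]
force: [-0.6, 0.1, -0.5]
width: 85.2
```

>>> servo_tool(increments=[{"dx":0,"dy":0,"dz":0,"ax":0,"ay":0,"az":0,"claw":-1},{"dx":0,"dy":0,"dz":0,"ax":0,"ay":0,"az":0,"claw":-1}])

```text
clock: 19.27
eef_pos: [573.2, -333.8, 51.2]
tool_rot: [-1.568, -0.003, -3.135]
force: [1.0, -0.2, 0.0]
width: 85.6
```

```bash
python3 lg.py; python3 dn.py
```

```text
clock 19.2667
qpos [0.5902, 0.8684, -0.1868, 1.6016, 0.2298, 0.6949, -1.2737]
eef_pos [573.1824, -333.7528, 51.1646]
tool_rot [-1.5678, -0.0032, -3.1352]
force [0.9814, -0.2073, 0.0096]
width 85.5714
to down rv [ 0.003  -0.0032 -0.0064]
```

>>> servo_tool(increments=[{"dx":0,"dy":0,"dz":0,"ax":0,"ay":0,"az":0,"claw":1},{"dx":0,"dy":0,"dz":0,"ax":0,"ay":0,"az":0,"claw":1},{"dx":0,"dy":0,"dz":0,"ax":0,"ay":0,"az":0,"claw":1},{"dx":0,"dy":0,"dz":0,"ax":0,"ay":0,"az":0,"claw":1},{"dx":0,"dy":0,"dz":0,"ax":0,"ay":0,"az":0,"claw":1}])

```text
clock: 19.68
eef_pos: [574.1, -335.7, 53.5]
tool_rot: [-1.566, 0.001, -3.138]
force: [0.5, 1.6, 6.7]
width: 61.5
```

>>> servo_tool(increments=[{"dx":0,"dy":0,"dz":1,"ax":0,"ay":0,"az":0,"claw":1},{"dx":0,"dy":0,"dz":3,"ax":0,"ay":0,"az":0,"claw":1},{"dx":-1,"dy":2.5,"dz":5,"ax":0,"ay":0,"az":0,"claw":1},{"dx":-2.3,"dy":5.5,"dz":7,"ax":0,"ay":0,"az":0,"claw":1},{"dx":-3.6,"dy":8.5,"dz":8,"ax":0,"ay":0,"az":0,"claw":1},{"dx":-5,"dy":11.5,"dz":8,"ax":0,"ay":0,"az":0,"claw":1},{"dx":-6.3,"dy":14.5,"dz":8,"ax":0,"ay":0,"az":0,"claw":1},{"dx":-7.3,"dy":17.5,"dz":8,"ax":0,"ay":0,"az":0,"claw":1}])

```text
clock: 20.35
eef_pos: [498.1, -159.6, 132.4]
tool_rot: [-1.567, -0.002, -3.139]
force: [1.0, 0.3, -1.7]
width: 61.5
```

>>> servo_tool(increments=[{"dx":0.2,"dy":3,"dz":0,"ax":0,"ay":0,"az":0,"claw":1},{"dx":0.4,"dy":6.5,"dz":0,"ax":0,"ay":0,"az":0,"claw":1},{"dx":0.7,"dy":10,"dz":0,"ax":0,"ay":0,"az":0,"claw":1},{"dx":1,"dy":13.5,"dz":0,"ax":0,"ay":0,"az":0,"claw":1},{"dx":1.3,"dy":17,"dz":0,"ax":0,"ay":0,"az":0,"claw":1},{"dx":1.6,"dy":20.5,"dz":0,"ax":0,"ay":0,"az":0,"claw":1},{"dx":1.8,"dy":23.5,"dz":0,"ax":0,"ay":0,"az":0,"claw":1},{"dx":2,"dy":26,"dz":0,"ax":0,"ay":0,"az":0,"claw":1}])

```text
clock: 21.02
eef_pos: [519.5, 102.6, 132.2]
tool_rot: [-1.568, -0.001, -3.136]
force: [0.4, 0.1, -2.0]
width: 61.7
```

>>> servo_tool(increments=[{"dx":0,"dy":1,"dz":0,"ax":0,"ay":0,"az":0,"claw":1},{"dx":0,"dy":1.5,"dz":0,"ax":0,"ay":0,"az":0,"claw":1},{"dx":0,"dy":1.5,"dz":0,"ax":0,"ay":0,"az":0,"claw":1},{"dx":0,"dy":1.5,"dz":0,"ax":0,"ay":0,"az":0,"claw":1}])

```text
clock: 21.35
eef_pos: [519.4, 112.7, 131.4]
tool_rot: [-1.566, -0.003, -3.14]
force: [-0.5, -1.1, -1.2]
width: 61.7
```

```bash
python3 lg.py; python3 dn.py; python3 - <<'E'
from h import *
w=get_image("wrist");s=get_image("scene")
cv2.imwrite("pics/w10.png",np.hstack([cv2.resize(s["color"][90:270,160:360],(400,360),interpolation=cv2.INTER_CUBIC),cv2.resize(w["color"],(400,300))[:, :]  if 0 else cv2.copyMakeBorder(cv2.resize(w["color"],(400,300)),0,60,0,0,cv2.BORDER_CONSTANT)])[:,:,::-1])
E
```

```text
clock 21.35
qpos [-0.1731, 0.6047, -0.1433, 1.9379, 0.1486, 0.6131, -1.9827]
eef_pos [519.4327, 112.6588, 131.4421]
tool_rot [-1.5658, -0.0027, -3.1401]
force [-0.5402, -1.1344, -1.1803]
width 61.6887
to down rv [ 0.0049 -0.0027 -0.0015]
```

View pics/w10.png

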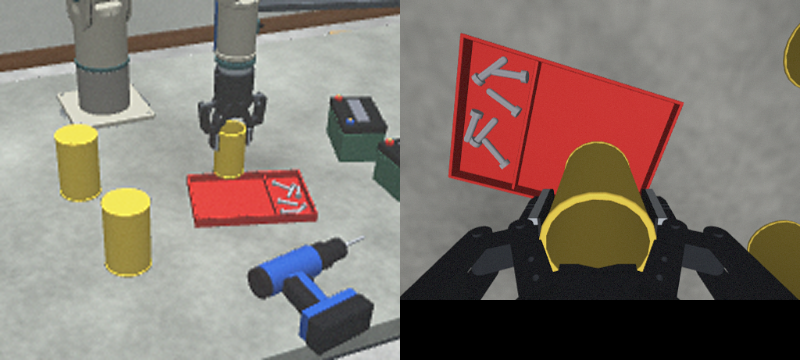

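```bash
python3 - <<'E'
from h import *
w=get_image("wrist")
c=max(cnts(mask(w,(0,120,60),(8,255,255))),key=cv2.contourArea); h=cv2.approxPolyDP(cv2.convexHull(c),6,True)[:,0]; 
for u,v in h: print(u,v,ray(w,u,v,22).round(1))
E
```

```text
77 43 [645.8 253.6  22. ]
362 131 [577.  16.  22.]
318 240 [469.9  46.9  22. ]
308 250 [458.6  56.2  22. ]
168 254 [454.2 198.9  22. ]
62 227 [484.4 300.2  22. ]
```

>>> servo_tool(increments=[{"dx":0,"dy":0.2,"dz":-1,"ax":0,"ay":0,"az":0,"claw":1},{"dx":0,"dy":0.4,"dz":-2.5,"ax":0,"ay":0,"az":0,"claw":1},{"dx":0,"dy":0.4,"dz":-4,"ax":0,"ay":0,"az":0,"claw":1},{"dx":0,"dy":0.4,"dz":-5.2,"ax":0,"ay":0,"az":0,"claw":1},{"dx":0,"dy":0.4,"dz":-6.2,"ax":0,"ay":0,"az":0,"claw":1},{"dx":0,"dy":0.4,"dz":-6.8,"ax":0,"ay":0,"az":0,"claw":1},{"dx":0,"dy":0.4,"dz":-6.8,"ax":0,"ay":0,"az":0,"claw":1},{"dx":0,"dy":0.4,"dz":-6.8,"ax":0,"ay":0,"az":0,"claw":1}])

```text
clock: 22.17
eef_pos: [519.5, 118.5, 63.1]
tool_rot: [-1.567, -0.003, -3.139]
force: [-0.4, -0.1, -0.7]
width: 61.7
```

>>> servo_tool(increments=[{"dx":0,"dy":0,"dz":-0.2,"ax":0,"ay":0,"az":0,"claw":1},{"dx":0,"dy":0,"dz":-0.4,"ax":0,"ay":0,"az":0,"claw":1},{"dx":0,"dy":0,"dz":-0.4,"ax":0,"ay":0,"az":0,"claw":1}])

```text
clock: 22.42
eef_pos: [519.7, 118.7, 59.5]
tool_rot: [-1.567, -0.002, -3.138]
force: [0.2, 0.4, -1.2]
width: 61.5
```

>>> servo_tool(increments=[{"dx":0,"dy":0,"dz":-0.1,"ax":0,"ay":0,"az":0,"claw":1},{"dx":0,"dy":0,"dz":-0.2,"ax":0,"ay":0,"az":0,"claw":1},{"dx":0,"dy":0,"dz":-0.2,"ax":0,"ay":0,"az":0,"claw":1}])

```text
clock: 22.67
eef_pos: [519.7, 118.8, 57.6]
tool_rot: [-1.567, -0.002, -3.138]
force: [0.4, -1.2, 0.0]
width: 61.6
```

>>> servo_tool(increments=[{"dx":0,"dy":0,"dz":-0.1,"ax":0,"ay":0,"az":0,"claw":1},{"dx":0,"dy":0,"dz":-0.1,"ax":0,"ay":0,"az":0,"claw":1}])

```text
clock: 22.83
eef_pos: [519.7, 118.8, 57.5]
tool_rot: [-1.567, -0.002, -3.138]
force: [-3.5, -0.3, 10.5]
width: 61.4
```

Contact with the tray floor at 10.5 N. Next: release, then rise.

>>> servo_tool(increments=[{"dx":0,"dy":0,"dz":0.1,"ax":0,"ay":0,"az":0,"claw":0},{"dx":0,"dy":0,"dz":0.1,"ax":0,"ay":0,"az":0,"claw":-0.6},{"dx":0,"dy":0,"dz":0.1,"ax":0,"ay":0,"az":0,"claw":-1},{"dx":0,"dy":0,"dz":0.1,"ax":0,"ay":0,"az":0,"claw":-1},{"dx":0,"dy":0,"dz":0.1,"ax":0,"ay":0,"az":0,"claw":-1},{"dx":0,"dy":0,"dz":0.1,"ax":0,"ay":0,"az":0,"claw":-1}])

```text
clock: 23.33
eef_pos: [519.5, 118.7, 57.2]
tool_rot: [-1.567, -0.003, -3.138]
force: [0.6, 0.2, 0.4]
width: 85.3
```

>>> servo_tool(increments=[{"dx":0,"dy":0,"dz":1,"ax":0,"ay":0,"az":0,"claw":-1},{"dx":0,"dy":0,"dz":3,"ax":0,"ay":0,"az":0,"claw":-1},{"dx":0,"dy":0,"dz":5.5,"ax":0,"ay":0,"az":0,"claw":-1},{"dx":0,"dy":0,"dz":8.5,"ax":0,"ay":0,"az":0,"claw":-1},{"dx":0,"dy":0,"dz":11.5,"ax":0,"ay":0,"az":0,"claw":-1},{"dx":0,"dy":0,"dz":14.5,"ax":0,"ay":0,"az":0,"claw":-1},{"dx":0,"dy":0,"dz":17,"ax":0,"ay":0,"az":0,"claw":-1},{"dx":0,"dy":0,"dz":18,"ax":0,"ay":0,"az":0,"claw":-1}])

```text
clock: 24.0
eef_pos: [521.2, 119.2, 241.6]
tool_rot: [-1.569, 0.004, -3.138]
force: [0.5, -0.6, -0.6]
width: 85.4
```

>>> servo_tool(increments=[{"dx":0,"dy":0,"dz":0,"ax":0,"ay":0,"az":0,"claw":-1},{"dx":0,"dy":0,"dz":0,"ax":0,"ay":0,"az":0,"claw":-1},{"dx":0,"dy":0,"dz":0,"ax":0,"ay":0,"az":0,"claw":-1}])

```text
clock: 24.25
eef_pos: [518.5, 118.3, 236.0]
tool_rot: [-1.567, -0.005, -3.138]
force: [-0.3, -0.4, -0.3]
width: 85.2
```

```bash
python3 lg.py; python3 - <<'E'
from h import *
w=get_image("wrist");s=get_image("scene")
cv2.imwrite("pics/w11.png",np.hstack([cv2.resize(s["color"][90:270,130:380],(500,360),interpolation=cv2.INTER_CUBIC)[:,100:],cv2.resize(w["color"],(400,360))])[:,:,::-1])
m=mask(w,(22,80,130),(35,255,255))
for c in cnts(m,200):
    e=cv2.fitEllipse(c); print(cv2.boundingRect(c),np.round(e[0],1),np.round(e[1],1),ray(w,*e[0],104).round(1))
c=max(cnts(mask(w,(0,120,60),(8,255,255))),key=cv2.contourArea); h=cv2.approxPolyDP(cv2.convexHull(c),6,True)[:,0]
P=np.array([ray(w,u,v,22) for u,v in h]);print(h.tolist(),P.round(1).tolist())
E
```

```text
clock 24.25
qpos [-0.1571, 0.4601, -0.1762, 1.8328, 0.1059, 0.8637, -1.9521]
eef_pos [518.4661, 118.3066, 235.9692]
tool_rot [-1.5666, -0.005, -3.1382]
force [-0.2669, -0.4194, -0.2625]
width 85.2307
(476, 301, 36, 62) [498.5 326.8] [33.9 61. ] [ 337.9 -186.1  104. ]
(221, 158, 61, 59) [251.3 186.7] [58.1 59.9] [517.6 120.  104. ]
[[136, 60], [335, 122], [291, 239], [116, 192]] [[645.4, 253.7, 22.0], [577.0, 16.6, 22.0], [415.8, 63.3, 22.0], [485.2, 301.0, 22.0]]
```

View pics/w11.png

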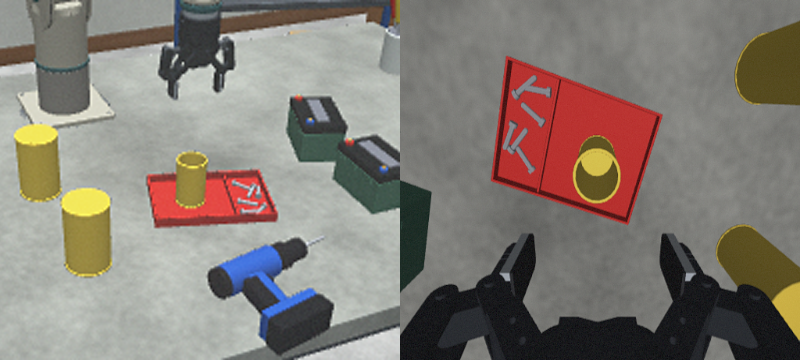

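The cup stands mouth up in the large compartment. Its rim is centred at about (517.6, 120.0), against a compartment centre of about (520, 121). The gripper is well clear.

```bash
python3 -c "
from cell import finish_job; print(finish_job())"
```

```text
the job is handed in; nothing more can be done
None
```

The small yellow cup now stands mouth up, close to the centre of the tray's large compartment, and the job is handed in. No verdict was reported.

**What I did:**
1. I gripped the cup from above and moved it to free bench, clear of the two larger cups.
2. I regripped it from the side with the tool nearly horizontal and rolled it half a turn about the tool axis.
3. I stood it on the bench mouth up. The gripper had to stay tilted to clear the bench, so the cup touched down about 0.08 rad off upright, then settled when released.
4. I regripped it from above, carried it over and lowered it onto the tray floor, where contact read about 10 N. Then I released it and rose 180 mm clear.

**Last checks:**
- **Position:** the wrist camera put the rim centre at (517.6, 120.0) mm. The compartment centre came out at about (520, 121) mm, so the cup is roughly 2–3 mm off.
- **Upright:** it looks upright in the scene and wrist pictures. I did not measure its tilt or rim height.
- **Gripper:** fully open, with no contact force showing.
- **Time:** about 24 s of the 64 s allowed.
- **Other things:** the batteries, drill and crimping pliers look unmoved in the pictures. I did not re-measure their positions, and the pliers were out of the last view. The highest tool force I saw was about 11 N.

No check failed. Position readings differed by a few millimetres between cameras and arm, well inside the tolerance.

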